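Check a bush with a GO / NO-GO plug gauge

ROBOT

A 6-joint arm with a two-finger parallel gripper is mounted at the origin on a cart in front of the work surface, level with it; the furniture and walls round the work are solid. World frame = base frame: x ahead of the robot, y to its left, z up, the work surface at z = 0. Lengths are in mm, angles in rad, forces in N, time in s.
With the tool pointing down it reaches from about 350 to 975 mm from the base axis. Payload 7.1 kg.
Tool frame: the origin (TCP) lies at the very end of the fingers, on their centre line; the grasp point (between the pads) lies 19 mm behind it; y points along the fingers, z is the direction in which the jaws open and shut, and the axes are right-handed (so a half turn about y gives the same grasp; the last joint's range is limited). The gripper opens to 88 mm and grips with 3 to 60 N. Pads are 20 mm wide; open, the fingers measure 115 mm over their backs; the gripper's body (75 mm by 178 mm) begins 61 mm behind the grasp point.
Start: joints at [1.107, 0.423, 1.63, -0, 1.089, -0.019], TCP at [268.891, 564.183, 199.575] pointing down, gripper open.
Joint ranges: [-3, 3], [-0.9, 2.11], [0.09, 2.58], [-1.31, 4.45], [0.11, 2.69], [-2.54, 2.54]. Speed limits (rad/s): [2.39, 2.39, 3.01, 3.14, 3.14, 3.14].

INTERFACE

Orientations are given as [roll, pitch, yaw] about the fixed x, y, z axes, in that order (R = Rz(yaw) Ry(pitch) Rx(roll)).
In Python, from bench import arm, eyes gives the robot as it stands.
- The arm moves only by the tool play_rows, never from a script. Its argument "steps" is text: rows parted by semicolons, each of 7 numbers parted by spaces: the shift along the tool's x, y, z in m, then the turn, a rotation vector about the tool's x, y, z in degrees, then the finger opening in m, from 0 to 0.0878. In form: x y z wx wy wz jaw; .... A call has 1 to 20 rows; each row is the pose to reach, as a shift and turn from the pose measured when the call began, along the tool's axes at that moment; what a row does not reach only later rows make up. A row lasts 1/8 s, in which the tool goes at most 62.5 mm and 10.7 degrees, less where a joint would pass 70% of its speed; a pose out of reach is approached as far as the arm can. A call with a gripper value outside its range is refused whole. The fingers move at their own pace and stop on an object; the grip force is fixed at half the most. Time passes only in rows, so rows that repeat a pose let the fingers close. It gives the time, the measured TCP pose, the force and the opening at its end, in the units of the state.
- arm.get_state(): the state, without advancing time (a new reading comes with each control period).
- eyes.get_image(name): name is "scene" or "top" or "wrist"; returns a dict with "frame" (384x512x3 uint8, red, green, blue), "range_z" (384x512 float32, mm along the optical axis (not along the pixel's ray), 0 where there is no reading), "fx", "fy", "cx", "cy" (pixels), "position" and "orientation" of the camera in the world. Camera axes: x right, y down, z forward; pixel columns grow to the right and rows downward; lengths in mm; the calibration is good to about 2 mm. A picture is of the moment at which its call begins.
- arm.hand_in(): hands the job in, once; it reports no verdict.
The state is a dict: "time_s": time; "joint_positions": joint angles; "qd": joint speeds; "effort": joint torques, N m; "position": TCP position; "orientation": TCP orientation; "ft_force": force on the tool from outside, world axes, zero at the start; "wrist_torque": the same for the moment, N m; "gripper_width": finger opening in mm.
Only numpy, scipy, OpenCV 4.12 (cv2) and the standard library are available. Lean on these libraries where they do the work, as an engineer would, in place of code of your own. Each camera call takes 0.05 s, during which the arm holds its last target.

TASK

Check the bore of the brass bush in the grey fixture with the double-ended plug gauge: push the GO end (green band) in until its collar sits home against the bush, draw it out, then offer the NO-GO end (red band) squarely to the bore, entering the recess at either mouth, and hold it against the bore with a steady push of about 8 N to confirm that it does not go in. Never load the bush with more than about 20 N, and afterwards lay the gauge back in its V-rest and leave it there; do not disturb the other things on the table.

Things in the scene. Friction and masses are not known exactly. Their poses are not given: they have to be found in the camera images.
- plug_gauge: Double-ended steel plug gauge, 144 mm long, 0.3 kg, lying level in the V-rest. Origin on its axis, mid-handle; its y runs along its axis from GO (-y) to NO-GO (+y). Dark hexagonal handle 26 mm across flats, 70 mm long, one pair of flats upright: grip it from above, firmly (30 N or more). Each handle end has a collar, 40 mm in diameter, 8 mm thick (outer faces at y = -43 and +43 mm).
- go_tip (a point): Centre of the end face of the GO plug (green bands), y = -81 mm of the gauge. The GO plug is 20 mm in diameter and 38 mm long, with a 1.25 mm chamfer at the tip.
- go_middle (a point): Point on the gauge's axis 20 mm beyond the collar face on the GO plug (y = -63 mm of the gauge). It lies level with the middle of the fixture (y = 0 of the fixture) when the GO end is fully home, from whichever side it is inserted.
- nogo_tip (a point): Centre of the end face of the NO-GO plug (red bands), y = +63 mm of the gauge. The NO-GO plug is 26 mm in diameter and 20 mm long, with a 1.25 mm chamfer at the tip. It fits the recess of a mouth but not the bore.
- fixture: Grey bracket fixed to the table, foot 140 (x) x 64 (y) x 12 mm, top 96 mm high. Origin mid-underside, z up. It holds an aluminium ring, 54 mm in diameter, and in it, off centre, a brass bush (flange 40 mm in diameter) whose bore runs level along the fixture's y, right through; flange faces at y = -20 and +20 mm. The two mouths are alike; each end of the gauge may be used from either side.
- fixture_bore (a point): Middle of the aluminium ring (x = 0, y = 0, z = 62 mm of the fixture), not of the bore: the ring is eccentric and locked at an unknown angle, so the bore axis, parallel to y, lies 4.2 mm from here in any direction of the fixture's x-z plane (up, down or sideways; the same at both mouths). No reading gives it: look, or feel for it. The bush stays rigid under the forces of this job.
- mouth (a point): Point at x = 0, y = +20 mm, z = 62 mm of the fixture, in the +y flange face (the -y mouth is its mirror image), 4.2 mm from the bore axis. From the face inward: a round recess 28 mm in diameter, 6 mm deep, with a flat shoulder, then the bore, 21.2 mm in diameter. The NO-GO plug stops on the shoulder, 6 mm below the face; the GO plug passes until its collar meets the face.
- gauge_rest: Fixed V-rest: black foot 76 x 104 x 10 mm, two grey 90 degree V supports, 12 mm thick, at y = -39 and +39 mm, about 54 mm high. Origin mid-underside, z up. The gauge lies along its y, its two collars in the Vs, axis 58 mm above the table, at the start with the GO end toward the rest's -y. 66 mm is free between the supports.
- rest_seat (a point): Middle of the V-rest on the axis of a gauge that lies in it (58 mm above the table).
- reagent_bottle: White bottle with black cap, 65 mm wide, 186 mm high, loose bystander; origin at the centre of its underside.
- usb_stick: Blue USB stick, 56 mm long, loose bystander lying on the table; origin at the centre of its underside.
- tape_roll: Roll of tan tape lying flat, 77 mm in diameter, 18 mm high, loose bystander; origin at the centre of its underside.
- screwdriver: Screwdriver with a red handle, 189 mm long, loose bystander lying on the table; origin at the centre of its underside.
Things that resemble listed ones, but are neither listed nor needed, are in the scene too. Leave any turquoise look-alike of the plug_gauge alone.

How it is judged:
By the outcome, as a careful person would: the job done as asked, in the order asked, and still so for the second after the job is handed in, with the robot touching nothing.
It also fails if it takes over 72 s, if anything falls off the work surface, if the arm or the gripper's body presses on something with over 40 N, if the wrist force passes 120 N, or if a joint passes its speed limit or range.

## Working session

There is one attempt and no reset: what is moved stays moved. The work goes in short steps, Python scripts to look and compute and a tool call to move; the robot and the scene stay as the last step left them, time stands still between calls to the robot, and variables do not carry over. Pictures are saved under pics/ and viewed, and the job is handed in when it is done.

Besides the shell and the picture viewer there is one more tool, called after "Emit:" as name(argument=value, ...), one argument or row to a line, values as JSON. play_rows: Moves the arm, as the interface text tells. Its arguments: {"type":"object","properties":{"steps":{"type":"string"}},"required":["steps"]}

```bash
ls; mkdir -p pics; cat > h.py <<'E'
import numpy as np, cv2
from bench import arm, eyes
from scipy.spatial.transform import Rotation as R
def cam(n):
    d=eyes.get_image(n); return d
def Rc(d):
    o=np.array(d['orientation']); 
    return o if o.shape==(3,3) else R.from_euler('xyz',o).as_matrix()
def pts(d):
    z=d['range_z'].astype(float); v,u=np.mgrid[0:384,0:512]
    P=np.stack([(u-d['cx'])/d['fx']*z,(v-d['cy'])/d['fy']*z,z],-1)
    return P@Rc(d).T+np.array(d['position'])
def save(d,n,box=None,s=1):
    f=d['frame'][:,:,::-1]
    if box: f=f[box[1]:box[3],box[0]:box[2]]
    cv2.imwrite('pics/'+n,cv2.resize(f,None,fx=s,fy=s,interpolation=cv2.INTER_CUBIC))
E
python3 - <<'E'
from h import *
import pickle
print(arm.get_state())
for n in ['scene','top','wrist']:
    d=cam(n); save(d,n+'0.png'); pickle.dump(d,open(n+'0.pkl','wb'))
    print(n,d['fx'],d['fy'],d['cx'],d['cy'],d['position'],d['orientation'])
E
```

```text
pics
{'time_s': 0.0, 'joint_positions': array([ 1.10696889e+00,  4.23821951e-01,  1.63072059e+00, -7.74285201e-06,
        1.08865354e+00, -1.90205270e-02]), 'qd': array([ 1.46191566e-03, -8.41570603e-04, -1.16192641e-03,  8.31433274e-04,
        1.02816040e-05,  1.31095927e-04]), 'effort': array([ 2.28366240e-03, -5.44634414e+01, -2.73668075e+01,  6.44754712e-02,
        2.26905226e-02, -1.26039499e-04]), 'position': array([268.63576283, 563.62461574, 198.80153467]), 'orientation': array([-1.57239960e+00,  2.36430611e-05, -4.44803330e-01]), 'ft_force': array([ 0.20495432, -0.44310386, -0.66686057]), 'wrist_torque': array([-0.01577543,  0.03876616, -0.01076758]), 'gripper_width': 87.81649078507854}
scene 383.54699092798677 383.54699092798677 260.80544940664754 190.15579233279652 [ 152.15253532 -684.13577665  567.08932653] [-2.10285408  0.01210451 -0.47764154]
top 404.7359367894256 404.7359367894256 250.07871220296073 193.4150622611497 [ 494.37002695   91.84684674 1109.52982037] [-3.07863897  0.00657772 -1.59454678]
wrist 298.8192035867032 298.8192035867032 260.4429680942128 190.82020141539704 [194.13457248 599.38917164 383.99540064] [2.84135138e+00 1.27685530e-03 1.12565665e+00]
```

View pics/scene0.png

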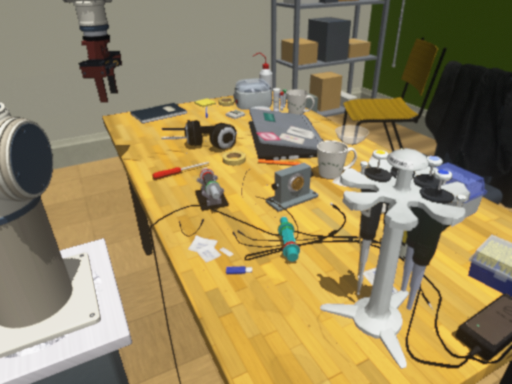

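View pics/top0.png

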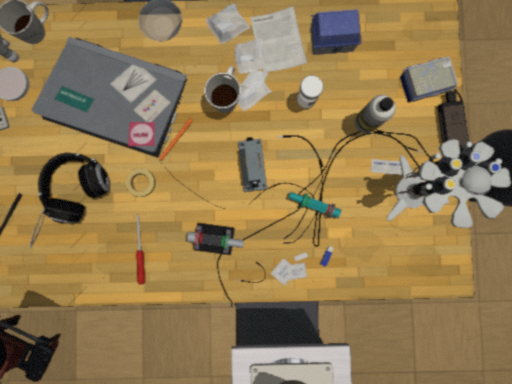

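View pics/wrist0.png

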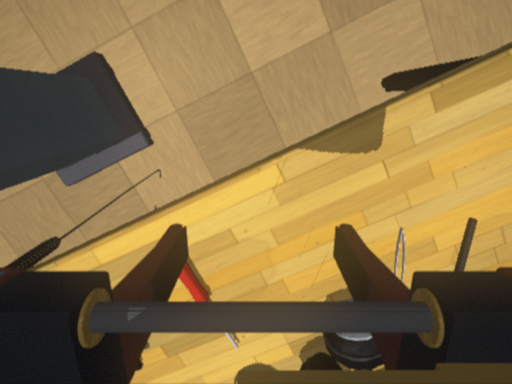

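The top view shows the gauge in the black V-rest at about (213,239), its turquoise look-alike lying loose at (313,205), and the grey fixture at (252,164). I'll enlarge both to confirm.

```bash
python3 - <<'E'
from h import *
import pickle
t=pickle.load(open('top0.pkl','rb'));s=pickle.load(open('scene0.pkl','rb'))
f=cv2.resize(t['frame'][130:260,170:300][:,:,::-1],None,fx=5,fy=5,interpolation=cv2.INTER_CUBIC)
g=cv2.resize(s['frame'][150:220,180:330][:,:,::-1],None,fx=5,fy=5,interpolation=cv2.INTER_CUBIC)
cv2.imwrite('pics/tz.png',f[:600]);cv2.imwrite('pics/sz.png',g)
P=pts(t)
for (u,v) in [(190,236),(200,237),(210,238),(220,240),(235,242),(240,243),(252,164),(247,142),(258,186),(240,165),(265,165)]: print(u,v,P[v,u].round(1))
E
```

```text
190 236 [454.6 253.3  70.9]
200 237 [451.7 227.2  75.3]
210 238 [448.2 202.6  67.6]
220 240 [442.8 176.6  72.8]
235 242 [436.5 138.7  68.1]
240 243 [433.6 126.   66.1]
252 164 [632.7  90.4  94.8]
247 142 [688.6 101.7  97.6]
258 186 [578.7  76.3  69.4]
240 165 [643.5 123.4   1.2]
265 165 [641.4  54.6   4.4]
```

View pics/tz.png

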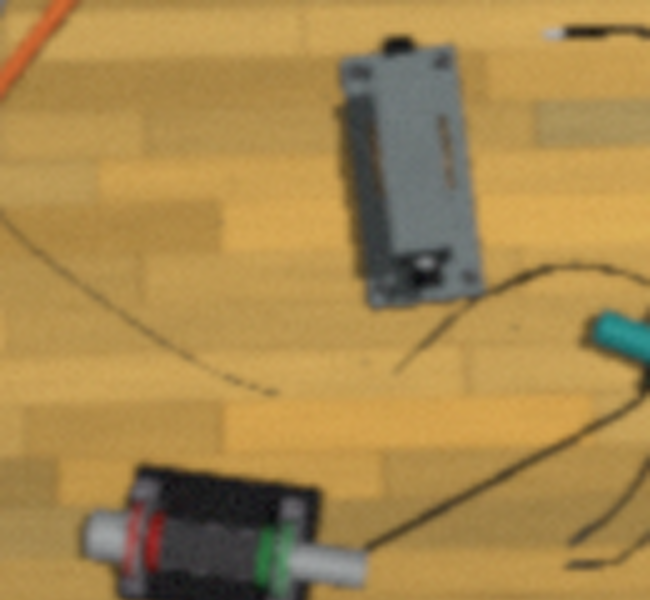

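View pics/sz.png

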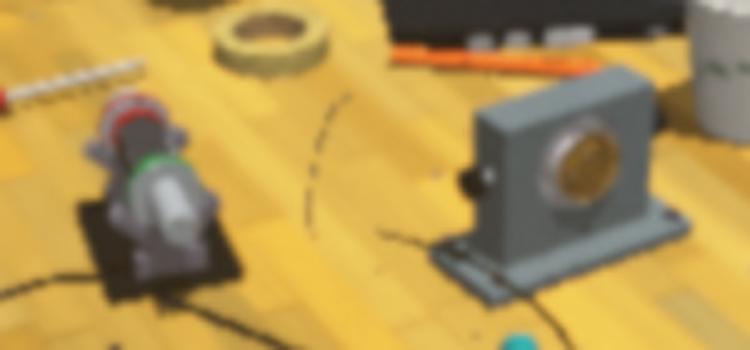

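```bash
cat >> h.py <<'E'
def ray(d,uv,z):
    uv=np.atleast_2d(uv).astype(float)
    r=np.stack([(uv[:,0]-d['cx'])/d['fx'],(uv[:,1]-d['cy'])/d['fy'],np.ones(len(uv))],-1)@Rc(d).T
    p=np.array(d['position']); return p+r*((z-p[2])/r[:,2])[:,None]
def proj(d,X):
    c=(np.atleast_2d(X)-np.array(d['position']))@Rc(d)
    return np.stack([c[:,0]/c[:,2]*d['fx']+d['cx'],c[:,1]/c[:,2]*d['fy']+d['cy']],-1)
def go(p,rpy=None,s=None):
    "shift (m) and rotvec(deg) in present tool axes to reach TCP p, rpy"
    s=s or arm.get_state(); M=R.from_euler('xyz',s['orientation'])
    sh=M.inv().apply(np.array(p)-s['position'])/1000
    rv=np.zeros(3) if rpy is None else (M.inv()*R.from_euler('xyz',rpy)).as_rotvec(degrees=True)
    print('shift',sh.round(4),'rot',rv.round(2)); return sh,rv
def rect(d,mask,z):
    m=max(cv2.findContours(mask.astype(np.uint8),cv2.RETR_EXTERNAL,cv2.CHAIN_APPROX_NONE)[0],key=cv2.contourArea)[:,0]
    w=ray(d,m,z)[:,:2].astype(np.float32); return cv2.minAreaRect(w)
E
python3 - <<'E'
from h import *
import pickle
t=pickle.load(open('top0.pkl','rb'))
P=pts(t); b=np.zeros((384,512),bool); b[135:195,232:270]=1
hsv=cv2.cvtColor(t['frame'],cv2.COLOR_RGB2HSV)
grey=(hsv[...,1]<90)&b
print('foot+body rect at z12',rect(t,grey,12), 'at 0',rect(t,grey,0))
top=b&(P[...,2]>80)&(P[...,2]<112)
print('top rect',rect(t,top,96), P[top].mean(0))
print('foot corner px', cv2.boxPoints(rect(t,grey,12)))
# rest / gauge
b[:]=0;b[222:256,180:250]=1
h=b&(P[...,2]>58)&(P[...,2]<95); print('gauge top',rect(t,h,68),P[h].mean(0))
g=b&(hsv[...,1]>110)&(hsv[...,0]>40)&(hsv[...,0]<90); r=b&(hsv[...,1]>130)&((hsv[...,0]<8)|(hsv[...,0]>170))
for m in(g,r):
    v,u=np.nonzero(m); print(m.sum(),u.mean(),v.mean(),ray(t,[u.mean(),v.mean()],70))
k=b&(hsv[...,2]<60); print('black foot',rect(t,k,10))
E
```

```text
foot+body rect at z12 ((643.80419921875, 90.48861694335938), (144.0986328125, 64.15052795410156), 5.635360240936279) at 0 ((645.4381713867188, 90.47378540039062), (145.674072265625, 64.85192108154297), 5.635356426239014)
top rect ((641.8456420898438, 88.94041442871094), (100.982177734375, 30.659921646118164), 4.967062950134277) [641.65020717  89.17305949  95.20875009]
foot corner px [[568.95337  115.333824]
 [575.2528    51.49334 ]
 [718.655     65.64341 ]
 [712.3556   129.48389 ]]
gauge top ((442.9707336425781, 188.93157958984375), (143.23158264160156, 38.56324005126953), 81.12825775146484) [443.61533371 192.60389443  68.74300649]
29 222.27586206896552 241.55172413793105 [[438.53519521 171.08656589  70.        ]]
36 200.13888888888889 237.61111111111111 [[449.88323908 227.53029628  70.        ]]
black foot ((463.5187683105469, 194.82333374023438), (96.58586883544922, 31.438323974609375), 81.55000305175781)
```

```bash
cat >> h.py <<'E'
import pickle
def camrel():
    "camera pose in the tool frame"
    d=pickle.load(open('wrist0.pkl','rb'));M=R.from_euler('xyz',[-1.57239960e+00,2.3e-05,-4.44803330e-01])
    t=M.inv().apply(np.array(d['position'])-[268.63576283,563.62461574,198.80153467]); return t,M.inv()*R.from_matrix(Rc(d))
E
python3 - <<'E'
from h import *
t,Q=camrel(); print(t,Q.as_matrix()[:,2])
d=pickle.load(open('wrist0.pkl','rb'))
F=R.from_euler('z',.093); o=np.array([642,89.5,0]); mouth=o+F.apply([0,20,62])
# tool pitch
for deg in (30,40,50):
    M0=R.from_euler('xyz',[-np.pi/2,0,-np.pi/2+.093])
    for sg in(1,):
        M=M0*R.from_euler('z',sg*deg,degrees=True)
        C=M*Q; fwd=C.as_matrix()[:,2]; up=-C.as_matrix()[:,1]
        # put mouth at pixel (256,130), range 260
        rr=C.apply([0,(130-190)/299,1])*250
        cp=mouth-rr; tcp=cp-M.apply(t)
        print(deg,'fwd',fwd.round(2),'up',up.round(2),'cam',cp.round(0),'tcp',tcp.round(1),M.as_euler('xyz').round(4))
E
```

```text
[-8.26449201e+01 -1.85192093e+02 -6.88154161e-02] [2.95772236e-01 9.55258467e-01 2.12330666e-04]
30 fwd [-0.02  0.22 -0.98] up [-0.09  0.97  0.22] cam [650.   6. 295.] tcp [647.9  26.5  93. ] [-1.5708  0.5236 -1.4778]
40 fwd [-0.04  0.39 -0.92] up [-0.09  0.92  0.39] cam [653. -33. 273.] tcp [648.3  22.4  78. ] [-1.5708  0.6981 -1.4778]
50 fwd [-0.05  0.54 -0.84] up [-0.08  0.84  0.54] cam [657. -67. 245.] tcp [648.4  21.   62.6] [-1.5708  0.8727 -1.4778]
```

```bash
python3 - <<'E'
from h import *
t,Q=camrel()
F=R.from_euler('z',.093); o=np.array([642,89.5,0]); mouth=o+F.apply([0,20,62])
for deg in (-30,-40,-50):
  for row,rg in((130,260),(100,260)):
    M0=R.from_euler('xyz',[-np.pi/2,0,-np.pi/2+.093])
    M=M0*R.from_euler('z',deg,degrees=True)
    C=M*Q; fwd=C.as_matrix()[:,2]
    rr=C.apply([0,(row-190)/299,1])*rg
    cp=mouth-rr; tcp=cp-M.apply(t)
    tl=(F.inv()*M).as_matrix()
    print(deg,row,'fwd',fwd.round(2),'cam',cp.round(0),'tcp',tcp.round(1),'tcp in fixture',F.inv().apply(tcp-o).round(0),M.as_euler('xyz').round(4))
    go(tcp,M.as_euler('xyz'))
E
```

```text
-30 130 fwd [ 0.07 -0.73 -0.68] cam [626. 264. 277.] tcp [641.  100.6 157.9] tcp in fixture [ -0.  11. 158.] [-1.5708 -0.5236 -1.4778]
shift [ 0.5354  0.0414 -0.2579] rot [-15.42  57.79 -27.23]
-30 100 fwd [ 0.07 -0.73 -0.68] cam [627. 246. 296.] tcp [642.6  83.  177. ] tcp in fixture [ -0.  -7. 177.] [-1.5708 -0.5236 -1.4778]
shift [ 0.5444  0.0223 -0.2731] rot [-15.42  57.79 -27.23]
-40 130 fwd [ 0.08 -0.84 -0.54] cam [622. 299. 247.] tcp [639.4 117.3 157.9] tcp in fixture [ -0.  28. 158.] [-1.5708 -0.6981 -1.4778]
shift [ 0.5268  0.0413 -0.2435] rot [-20.57  56.7  -36.29]
-40 100 fwd [ 0.08 -0.84 -0.54] cam [624. 285. 269.] tcp [640.7 103.3 179.9] tcp in fixture [ -0.  14. 180.] [-1.5708 -0.6981 -1.4778]
shift [ 0.534   0.0194 -0.2556] rot [-20.57  56.7  -36.29]
-50 130 fwd [ 0.09 -0.92 -0.39] cam [620. 328. 211.] tcp [637.9 133.8 155.1] tcp in fixture [ -0.  44. 155.] [-1.5708 -0.8727 -1.4778]
shift [ 0.5183  0.0441 -0.2293] rot [-25.7   55.27 -45.33]
-50 100 fwd [ 0.09 -0.92 -0.39] cam [621. 318. 235.] tcp [638.8 123.7 179.2] tcp in fixture [ -0.  34. 179.] [-1.5708 -0.8727 -1.4778]
shift [ 0.5235  0.0201 -0.238 ] rot [-25.7   55.27 -45.33]
```

Emit:
play_rows(
  steps="0.527 0.041 -0.243 -20.6 56.7 -36.3 0.0878;0.527 0.041 -0.243 -20.6 56.7 -36.3 0.0878;0.527 0.041 -0.243 -20.6 56.7 -36.3 0.0878;0.527 0.041 -0.243 -20.6 56.7 -36.3 0.0878;0.527 0.041 -0.243 -20.6 56.7 -36.3 0.0878;0.527 0.041 -0.243 -20.6 56.7 -36.3 0.0878;0.527 0.041 -0.243 -20.6 56.7 -36.3 0.0878;0.527 0.041 -0.243 -20.6 56.7 -36.3 0.0878;0.527 0.041 -0.243 -20.6 56.7 -36.3 0.0878;0.527 0.041 -0.243 -20.6 56.7 -36.3 0.0878;0.527 0.041 -0.243 -20.6 56.7 -36.3 0.0878;0.527 0.041 -0.243 -20.6 56.7 -36.3 0.0878;0.527 0.041 -0.243 -20.6 56.7 -36.3 0.0878",
)

```text
time_s: 1.78
position: [639.2, 119.4, 158.4]
orientation: [-1.571, -0.698, -1.476]
ft_force: [-0.4, 0.2, 0.3]
gripper_width: 87.9
```

```bash
python3 - <<'E'
from h import *
d=cam('wrist'); save(d,'w1.png'); pickle.dump(d,open('w1.pkl','wb')); s=arm.get_state();print(s['time_s'],s['position'],s['orientation'])
E
```

```text
1.825 [639.32346379 119.22087868 158.43199555] [-1.57107492 -0.6983441  -1.47579106]
```

View pics/w1.png

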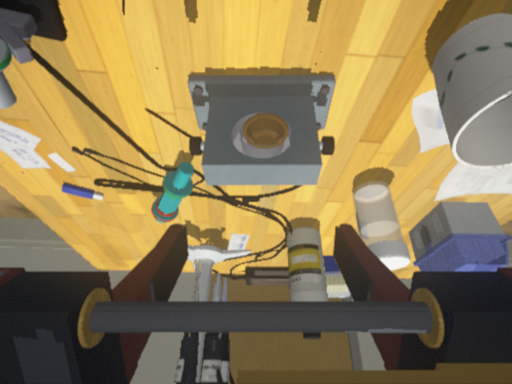

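```bash
python3 - <<'E'
from h import *
d=pickle.load(open('w1.pkl','rb')); save(d,'w1z.png',(180,60,345,195),4)
f=d['frame'];hsv=cv2.cvtColor(f,cv2.COLOR_RGB2HSV)
for v in range(108,162,3): print(v,[tuple(hsv[v,u]) for u in range(228,300,6)][0:0], ' '.join('%d/%d/%d'%tuple(f[v,u]) for u in range(228,300,5)))
E
```

```text
108 [] 87/90/88 86/89/87 84/87/87 88/89/89 87/89/89 85/88/88 85/89/90 85/89/88 84/86/87 85/89/87 85/90/88 86/88/88 86/89/90 87/91/88 89/92/90
111 [] 88/90/89 85/87/86 85/89/87 86/88/89 86/88/88 83/87/87 88/91/91 86/89/88 83/86/85 84/89/87 83/87/87 87/91/91 84/87/87 88/90/89 89/90/89
114 [] 85/88/87 87/90/89 83/86/87 84/86/87 98/100/99 118/115/114 99/84/58 108/85/50 107/85/49 100/85/63 86/88/88 84/89/89 84/87/87 88/91/90 88/90/88
117 [] 87/90/88 84/87/86 83/87/86 108/106/108 121/116/114 109/87/53 118/92/52 116/91/52 118/92/53 123/97/57 106/84/51 84/88/87 85/87/86 85/88/87 86/89/88
120 [] 86/90/90 85/88/88 96/97/98 119/116/117 104/83/52 119/93/52 107/84/50 106/84/49 106/84/47 107/85/50 120/93/53 99/80/52 83/88/87 88/93/93 88/92/90
123 [] 85/89/89 83/87/87 116/113/114 114/108/108 121/94/54 101/80/48 107/84/49 109/86/51 106/85/52 105/82/48 101/80/47 119/93/52 97/97/98 85/90/89 87/91/88
126 [] 87/91/91 95/94/95 114/110/112 104/92/79 102/81/48 102/81/50 106/84/50 109/87/51 105/84/48 102/80/47 101/81/49 113/88/52 104/99/94 87/92/92 90/93/91
129 [] 87/92/91 106/104/104 115/112/114 107/89/63 
[... 1021 characters left out ...]
/108/90 116/112/113 136/128/123 104/107/107 88/91/93 92/93/93
150 [] 88/92/93 86/90/90 122/121/123 124/123/123 121/120/120 124/122/124 129/126/128 128/126/127 126/123/125 123/120/122 115/114/114 144/141/142 87/89/89 90/93/92 91/93/92
153 [] 86/89/89 85/91/90 83/89/88 124/123/125 125/122/123 127/126/126 128/125/126 132/128/131 128/126/128 123/121/121 120/120/119 88/93/93 88/92/90 87/92/91 91/95/92
156 [] 87/91/89 86/91/91 85/90/90 83/89/89 98/100/100 127/124/125 128/127/126 129/126/128 128/124/125 107/108/109 87/92/92 88/92/91 89/91/89 91/93/93 91/94/91
159 [] 88/91/91 85/91/90 86/89/89 84/89/88 86/89/90 86/90/90 91/93/93 90/93/94 88/92/92 89/92/91 90/94/93 87/90/88 89/93/91 91/94/92 94/97/95
```

View pics/w1z.png

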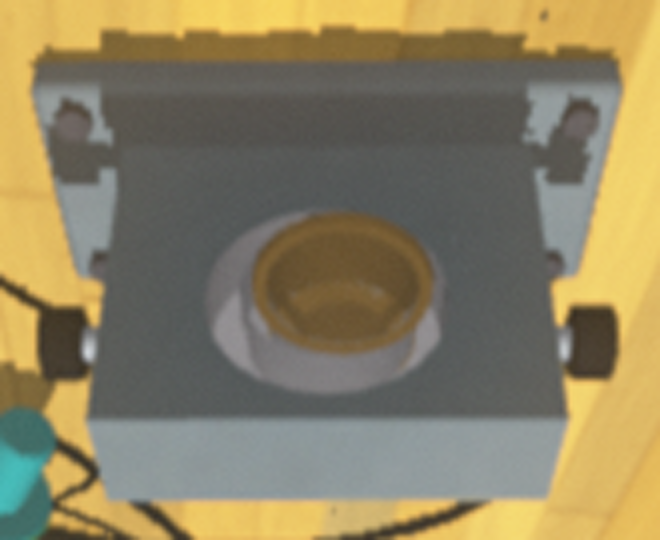

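```bash
python3 - <<'E'
from h import *
from scipy.optimize import least_squares
d=pickle.load(open('w1.pkl','rb'));f=d['frame'].astype(int)
c=ray(d,[(202.5,164.5),(322,164.5),(317,184.5),(206,184.5)],96)[:,:2]; print('top corners',c.round(1))
print('front w',np.linalg.norm(c[1]-c[0]),'back',np.linalg.norm(c[2]-c[3]),'thick',np.linalg.norm((c[0]+c[1]-c[2]-c[3])/2))
print('yaw front',np.degrees(np.arctan2(*(c[1]-c[0])[::-1])),'back',np.degrees(np.arctan2(*(c[2]-c[3])[::-1])),'centre',c.mean(0))
ft=ray(d,[(188.5,75.5),(335.5,75.5)],12)[:,:2]; print('foot front',ft.round(1),np.linalg.norm(ft[1]-ft[0]),np.degrees(np.arctan2(*(ft[1]-ft[0])[::-1])), ft.mean(0))
import sys
yaw=np.arctan2(*(c[1]-c[0])[::-1]); 
F=R.from_euler('z',yaw); ctr=np.r_[c.mean(0),0]
def plane(uv,yf):
    uv=np.atleast_2d(uv).astype(float)
    r=np.stack([(uv[:,0]-d['cx'])/d['fx'],(uv[:,1]-d['cy'])/d['fy'],np.ones(len(uv))],-1)@Rc(d).T
    r=F.inv().apply(r); p=F.inv().apply(np.array(d['position'])-ctr)
    return (p+r*((yf-p[1])/r[:,1])[:,None])[:,[0,2]]
def cf(w):
    s=least_squares(lambda q:np.hypot(w[:,0]-q[0],w[:,1]-q[1])-q[2],[0,62,20],loss='soft_l1'); return s.x.round(2),np.abs(s.fun).mean().round(2)
win=np.zeros(f.shape[:2],bool);win[105:165,225:300]=1
br=win&((f[...,0]-f[...,2])>25)
k=max(cv2.findContours(br.astype(np.uint8),cv2.RETR_EXTERNAL,cv2.CHAIN_APPROX_NONE)[0],key=len)[:,0]
print('brass',len(k),cv2.fitEllipse(k)); 
for y in (18,20): print(y,cf(plane(k,y)))
ring=win&((f.sum(2)>295)|br)&~((f[...,1]>f[...,0]))
k=max(cv2.findContours(ring.astype(np.uint8),cv2.RETR_EXTERNAL,cv2.CHAIN_APPROX_NONE)[0],key=len)[:,0]
for y in(13,14,15,16):print('ring',y,cf(plane(k,y)))
# bottom half only / left part
m=f.astype(np.uint8).copy();cv2.drawContours(m,[k[:,None]],-1,(255,0,0),1)
cv2.imwrite('pics/c.png',cv2.resize(m[100:170,215:310,::-1],None,fx=6,fy=6,interpolation=0))
E
```

```text
top corners [[591.9 101.3]
 [690.  110.6]
 [693.3  81.3]
 [593.   71.7]]
front w 98.58661446931494 back 100.78498125127113 thick 29.501449471550135
yaw front 5.43384476857049 back 5.435925599100407 centre [642.0530657   91.22092916]
foot front [[572.  123. ]
 [705.3 135.7]] 133.92820933479305 5.4278637070323175 [638.61471028 129.33458327]
brass 117 ((265.10833740234375, 130.41299438476562), (35.0040397644043, 44.899925231933594), 89.54608917236328)
18 (array([ 2.89, 59.8 , 20.5 ]), np.float64(0.48))
20 (array([ 2.85, 61.75, 20.28]), np.float64(0.47))
ring 13 (array([-0.59, 59.98, 26.9 ]), np.float64(0.47))
ring 14 (array([-0.59, 60.94, 26.77]), np.float64(0.47))
ring 15 (array([-0.59, 61.89, 26.63]), np.float64(0.46))
ring 16 (array([-0.6 , 62.84, 26.49]), np.float64(0.46))
```

View pics/c.png

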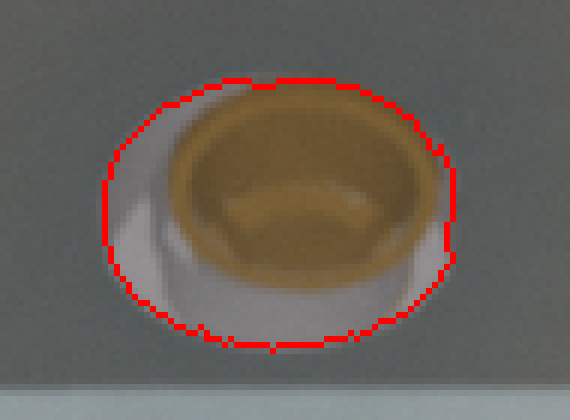

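```bash
python3 - <<'E'
from h import *
go([444.4,198.5,150],[-np.pi/2,0,-1.737])
E
```

```text
shift [-0.08   -0.0561 -0.1865] rot [-5.21 14.35 39.78]
```

Emit:
play_rows(
  steps="-0.08 -0.056 -0.1865 -5.2 14.35 39.8 0.0878;-0.08 -0.056 -0.1865 -5.2 14.35 39.8 0.0878;-0.08 -0.056 -0.1865 -5.2 14.35 39.8 0.0878;-0.08 -0.056 -0.1865 -5.2 14.35 39.8 0.0878;-0.08 -0.056 -0.1865 -5.2 14.35 39.8 0.0878;-0.08 -0.056 -0.1865 -5.2 14.35 39.8 0.0878;-0.08 -0.056 -0.1865 -5.2 14.35 39.8 0.0878",
)

```text
time_s: 2.7
position: [445.6, 199.2, 149.9]
orientation: [-1.57, -0.001, -1.735]
ft_force: [0.3, 0.2, 0.3]
gripper_width: 87.6
```

```bash
python3 - <<'E'
from h import *
d=cam('wrist'); save(d,'w2.png'); pickle.dump(d,open('w2.pkl','wb')); s=arm.get_state();print(s['time_s'],s['position'],s['orientation'],s['ft_force'])
E
```

```text
2.75 [445.33660501 199.12024197 149.6918609 ] [-1.57038927e+00 -7.25504612e-04 -1.73550490e+00] [0.38928224 0.48739622 0.89880506]
```

View pics/w2.png

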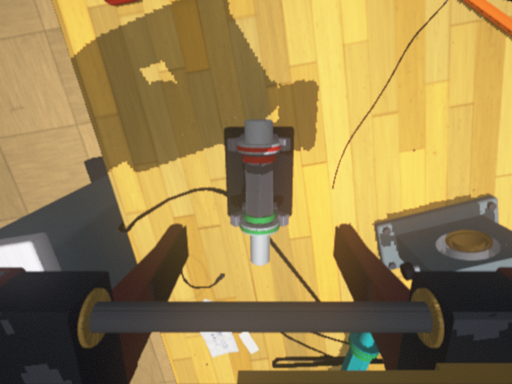

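```bash
python3 - <<'E'
from h import *
d=pickle.load(open('w2.pkl','rb'));f=d['frame'].astype(int)
for v in list(range(116,152,4))+list(range(156,210,8))+list(range(212,272,4)):
    w=f[v]; sat=w.max(1)-w.min(1)
    print(v,' '.join('%d,%d'%(w[u].mean(),sat[u]) for u in range(240,282,2)))
E
```

```text
116 99,75 101,75 95,69 95,65 95,67 94,64 91,62 92,63 96,63 97,64 94,64 95,65 95,65 110,74 167,118 175,130 177,144 180,148 184,148 158,142 102,89
120 99,73 101,76 96,60 99,17 99,14 97,8 98,6 99,5 98,7 100,5 99,6 98,6 99,7 106,17 113,25 117,36 157,116 181,150 170,146 106,93 104,87
124 97,76 99,75 95,37 102,1 109,2 112,1 114,1 117,0 117,1 120,1 120,1 120,1 116,2 110,2 109,2 103,3 97,21 100,86 102,88 102,89 102,89
128 43,21 45,19 70,9 101,2 107,1 115,0 115,1 119,1 119,1 121,1 120,1 117,0 116,1 116,0 109,2 103,3 88,7 45,25 46,27 47,28 47,28
132 42,19 41,18 68,9 102,1 110,1 112,1 114,0 119,1 121,3 121,1 118,1 118,0 116,1 112,2 112,1 104,3 88,9 47,24 47,26 51,24 50,28
136 70,8 78,9 80,5 101,0 110,0 113,1 116,1 117,1 120,1 120,1 122,1 118,1 116,1 113,1 110,2 105,3 93,7 76,12 82,11 62,19 55,25
140 85,6 87,6 85,5 99,3 108,1 116,1 115,1 120,1 119,1 122,2 121,2 119,1 116,2 112,1 109,2 103,3 95,7 88,9 85,9 93,8 123,9
144 99,3 99,3 99,3 96,3 98,4 101,3 106,1 106,1 106,0 107,2 106,1 108,2 106,3 101,3 101,4 100,3 118,2 137,2 148,1 140,8 113,18
148 61,80 64,80 68,79 73,75 74,73 81,66 81,66 81,65 83,6
[... 2509 characters left out ...]
,2 187,1 156,9 167,116 168,123 166,124 138,101 70,42 68,42
256 176,131 176,132 180,131 176,133 165,137 152,76 163,1 191,1 207,4 218,2 219,3 214,5 203,2 183,1 154,11 167,117 164,124 166,122 166,124 165,122 104,69
260 176,131 178,130 179,135 180,131 163,134 151,83 163,1 191,1 207,4 218,4 219,4 211,4 202,3 183,2 156,14 167,123 165,122 164,122 166,122 167,125 165,124
264 176,131 175,131 179,132 181,131 169,132 168,138 179,119 192,66 200,16 214,6 215,3 205,8 195,43 185,106 180,135 171,133 166,123 164,121 164,123 165,123 164,123
268 176,132 175,130 176,130 180,133 178,133 161,133 178,138 179,140 181,139 180,139 181,140 181,138 180,138 179,140 178,140 176,137 167,126 164,121 162,122 161,122 162,124
```

```bash
python3 - <<'E'
from h import *
d=pickle.load(open('w2.pkl','rb')); save(d,'w2z.png',(215,110,305,275),3.6)
E
```

```text
(no output)
```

View pics/w2z.png

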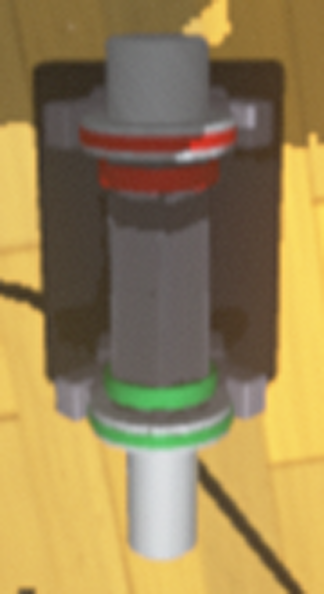

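```bash
python3 - <<'E'
from h import *
d=pickle.load(open('w2.pkl','rb'))
p=ray(d,[(258.4,132),(259.2,190),(259.9,248)],58);print(p.round(1))
v=p[0]-p[2];print(np.degrees(np.arctan2(v[1],v[0])))
# bands: handle-side band edges red end / green; tips
q=ray(d,[(258.3,120),(259.9,264.5)],60);print(q.round(1),np.linalg.norm(q[0]-q[1]))
q=ray(d,[(260,264.8)],62);u=v/np.linalg.norm(v);print('origin from go tip',q+u*81)
# collars: widest silhouettes at z=58: red collar ext rows, green collar
f=d['frame'].astype(int)
for a in [(258.6,147.5),(259.6,226)]: print(ray(d,[a],70))
t=pickle.load(open('top0.pkl','rb'))
E
```

```text
[[451.3 251.2  58. ]
 [442.8 196.3  58. ]
 [433.2 134.5  58. ]]
81.18445295285196
[[453.  261.9  60. ]
 [430.2 116.7  60. ]] 147.01147261280755
origin from go tip [[442.88327546 197.52503263  62.        ]]
[[449.49769896 239.01759372  70.        ]]
[[437.86930701 164.13237598  70.        ]]
```

```bash
python3 - <<'E'
from h import *
go([443,197.6,149],[-np.pi/2,0,-1.7247]);go([443,197.6,39],[-np.pi/2,0,-1.7247])
E
```

```text
shift [ 0.0019  0.0007 -0.0021] rot [-0.02 -0.62  0.04]
shift [ 0.0018  0.1107 -0.0021] rot [-0.02 -0.62  0.04]
```

Emit:
play_rows(
  steps="0.0019 0.03 -0.0021 0 -0.62 0 0.0878;0.0019 0.07 -0.0021 0 -0.62 0 0.0878;0.0018 0.1107 -0.0021 0 -0.62 0 0.0878;0.0018 0.1107 -0.0021 0 -0.62 0 0.0878;0.0018 0.1107 -0.0021 0 -0.62 0 0.0878;0.0018 0.1107 -0.0021 0 -0.62 0 0.024;0.0018 0.1107 -0.0021 0 -0.62 0 0.024;0.0018 0.1107 -0.0021 0 -0.62 0 0.024;0.0018 0.1107 -0.0021 0 -0.62 0 0.024;0.0018 0.1107 -0.0021 0 -0.62 0 0.02;0.0018 0.1107 -0.0021 0 -0.62 0 0.015;0.0018 0.1107 -0.0021 0 -0.62 0 0.01;0.0018 0.1107 -0.0021 0 -0.62 0 0.0",
)

```text
time_s: 4.38
position: [443.7, 197.7, 39.1]
orientation: [-1.569, -0.0, -1.725]
ft_force: [2.3, -0.8, -0.5]
gripper_width: 25.7
```

```bash
python3 - <<'E'
from h import *
d=cam('wrist'); save(d,'w3.png'); s=arm.get_state();print(s)
E
```

```text
{'time_s': 4.425, 'joint_positions': array([ 3.95390035e-01,  4.87013065e-01,  2.02767091e+00, -1.56777996e-03,
        6.25680559e-01,  5.50626002e-01]), 'qd': array([ 0.00137931, -0.00061654,  0.00157197,  0.00048059, -0.00087306,
        0.00031533]), 'effort': array([ 9.74841714e-01, -4.58782911e+01, -1.36732900e+01,  3.66795715e-01,
        7.70551711e-01, -2.19470653e-02]), 'position': array([443.6995824 , 197.75060695,  39.12867485]), 'orientation': array([-1.56926900e+00, -1.41517040e-04, -1.72476218e+00]), 'ft_force': array([ 3.14204965, -0.77774344, -0.09652785]), 'wrist_torque': array([-0.20784001, -0.56815654, -0.01594776]), 'gripper_width': 25.20626109167363}
```

View pics/w3.png

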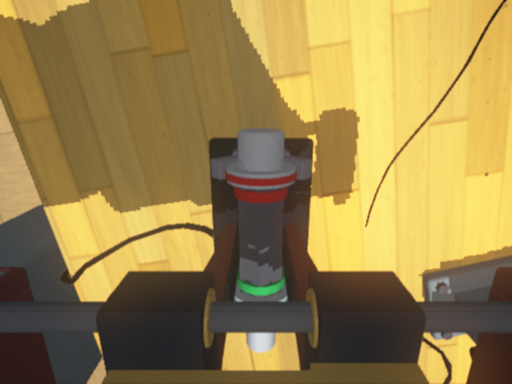

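```bash
cat >> h.py <<'E'
YAW=0.0948;C0=np.array([645.68,91.57])
def tgt(Y,dx=0,z=43.2): return [C0[0]+dx-np.sin(YAW)*Y, C0[1]+np.cos(YAW)*Y, z]
OR=[-1.5693,0,-np.pi/2+YAW]
E
python3 - <<'E'
from h import *
print(tgt(116));go([443.7,197.7,100]);go(tgt(116,0,90),OR);go(tgt(116),OR)
E
```

```text
[np.float64(634.6996640470179), np.float64(207.04914193636722), 43.2]
shift [ 0.0001 -0.0609  0.0001] rot [0. 0. 0.]
shift [-0.0385 -0.0506  0.1874] rot [ -0.   -14.25   0.03]
shift [-0.0385 -0.0038  0.1873] rot [ -0.   -14.25   0.03]
```

Emit:
play_rows(
  steps="0 -0.03 0 0 0 0 0;0 -0.06 0 0 0 0 0;0 -0.06 0 0 0 0 0;-0.01 -0.06 0.05 0 -4 0 0;-0.02 -0.055 0.1 0 -8 0 0;-0.0385 -0.0506 0.15 0 -14.25 0 0;-0.0385 -0.0506 0.1874 0 -14.25 0 0;-0.0385 -0.02 0.1874 0 -14.25 0 0;-0.0385 -0.0038 0.1873 0 -14.25 0 0;-0.0385 -0.0038 0.1873 0 -14.25 0 0;-0.0385 -0.0038 0.1873 0 -14.25 0 0",
)

```text
time_s: 5.8
position: [634.5, 207.3, 43.4]
orientation: [-1.569, -0.0, -1.476]
ft_force: [0.1, 0.3, -1.4]
gripper_width: 25.6
```

```bash
python3 - <<'E'
from h import *
d=cam('wrist'); save(d,'w4.png');pickle.dump(d,open('w4.pkl','wb'))
d=cam('scene'); save(d,'s4.png',(180,120,360,240),4);pickle.dump(d,open('s4.pkl','wb')); s=arm.get_state();print({k:np.round(s[k],4) for k in('time_s','position','orientation','ft_force','wrist_torque','gripper_width')})
E
```

```text
{'time_s': np.float64(5.9), 'position': array([635.1472, 207.4585,  44.2826]), 'orientation': array([-1.5678e+00, -2.0000e-04, -1.4757e+00]), 'ft_force': array([ 0.1086, -0.0537, -2.5458]), 'wrist_torque': array([-0.0311,  0.0333,  0.0538]), 'gripper_width': np.float64(25.3773)}
```

View pics/w4.png

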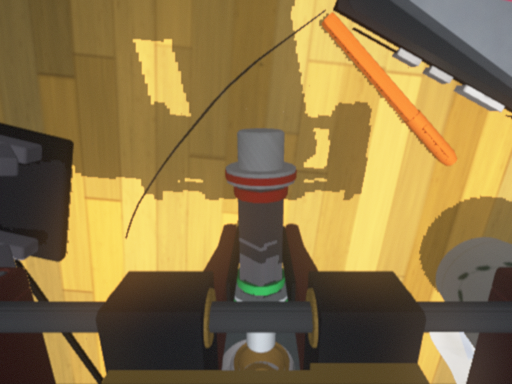

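View pics/s4.png

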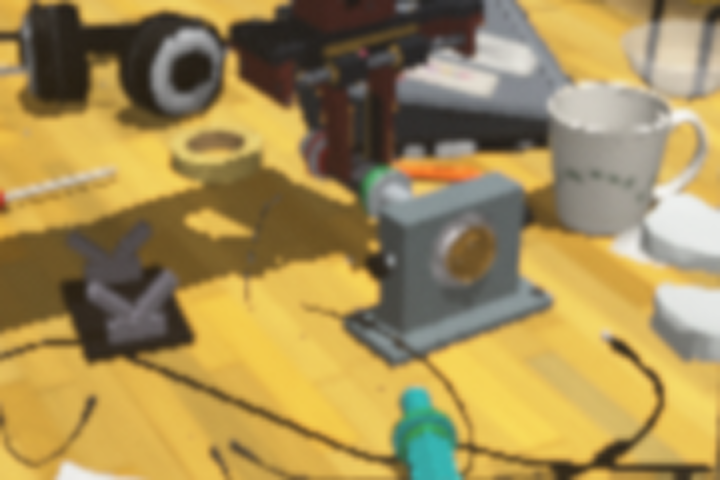

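```bash
python3 - <<'E'
from h import *
d=pickle.load(open('w4.pkl','rb')); save(d,'w4z.png',(200,320,320,384),6)
f=d['frame'].astype(int)
for v in range(334,370,4): print(v,' '.join('%d,%d'%(f[v,u].mean(),f[v,u,0]-f[v,u,2]) for u in range(222,302,3)))
E
```

```text
334 40,21 46,15 61,-5 64,-5 63,-8 65,-6 65,-5 66,-6 96,-6 160,-9 187,-13 202,-12 210,-13 211,-13 207,-12 197,-12 182,-11 146,-8 72,-8 65,-6 66,-6 66,-5 65,-6 63,-7 62,-3 42,18 38,19
338 40,20 50,10 65,-5 63,-6 64,-4 65,-7 64,-5 64,-5 97,-6 161,-8 188,-12 202,-11 212,-12 211,-13 206,-13 199,-11 180,-11 147,-9 70,-5 65,-5 68,-6 66,-5 64,-5 66,-5 66,-7 40,21 40,20
342 40,20 56,4 65,-5 65,-6 63,-4 96,-3 122,-2 135,0 112,10 160,-9 186,-13 204,-10 211,-13 210,-14 204,-13 195,-12 180,-10 145,-10 81,37 67,-5 66,-6 66,-5 64,-4 64,-6 65,-4 42,18 38,22
346 37,21 62,-2 62,-3 91,-3 125,0 131,-1 114,15 80,62 76,48 154,-7 188,-11 202,-12 211,-13 210,-13 203,-13 194,-11 177,-10 122,7 71,52 80,59 84,24 65,-5 66,-5 64,-6 66,-5 49,10 38,22
350 37,23 65,-5 113,-1 123,1 126,-1 97,25 72,55 69,49 79,58 85,63 141,15 195,-9 212,-12 210,-14 203,-10 181,-5 113,35 83,64 78,62 68,49 71,50 86,35 70,-4 63,-5 65,-5 54,4 41,19
354 40,18 109,0 118,0 124,-2 107,5 69,51 68,50 76,57 81,61 85,62 86,65 89,70 87,70 90,68 85,68 87,68 84,67 85,66 80,60 76,59 68,51 69,49 101,10 71,-4 65,-6 64,-1 39,21
358 59,10 113,-1 119,0 111,1 78,29 68,52 71,52 76,56 80,61 85,65 87,67 86,67 90,70 89,71 90,70 86,68 84,65 81,64 81,62 74,56 71,53 68,50 72,36 101,-1 65,-4 63,-6 36,22
362 71,8 114,1 118,0 100,1 72,39 66,51 69,53 75,58 81,64 81,65 86,58 87,37 85,36 88,26 100,10 97,24 89,48 82,63 77,60 76,57 69,52 65,49 71,44 103,-1 70,-4 64,-4 39,23
366 85,7 114,1 111,1 99,0 75,34 67,49 69,52 73,57 87,44 71,48 68,54 69,49 70,50 67,50 66,50 69,51 84,25 106,1 98,17 73,54 70,52 63,49 73,41 104,1 74,-2 64,-4 42,18
```

View pics/w4z.png

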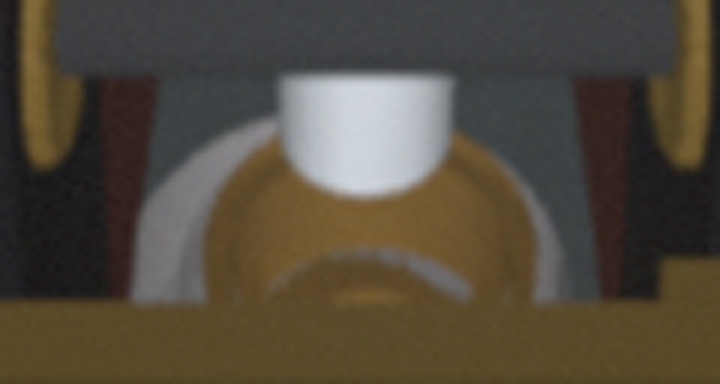

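```bash
cat >> h.py <<'E'
def avg(n=4):
    S=[]
    for i in range(n):
        s=arm.get_state();S.append(np.r_[s['position'],s['orientation'],s['ft_force'],s['wrist_torque']])
        if i<n-1: eyes.get_image('wrist')
    S=np.array(S);m=S.mean(0)
    print('t',round(s['time_s'],2),'pos',m[:3].round(2),'sd',S[:,:3].std(0).round(2),'rpy',m[3:6].round(4),'f',m[6:9].round(2),'tq',m[9:].round(3))
    f=R.from_euler('z',-YAW); print('fixture xyz of TCP (vs C0)',f.apply(np.r_[m[:2]-C0,m[2]]).round(2),'force fix',f.apply(m[6:9]).round(2))
    return s,m
E
python3 - <<'E'
from h import *
s,m=avg(6); s=arm.get_state(); print(s['position'],s['orientation'])
E
```

```text
t 6.15 pos [635.11 207.37  44.17] sd [0.09 0.08 0.18] rpy [-1.5679e+00 -2.0000e-04 -1.4758e+00] f [-0.06 -0.09 -2.55] tq [-0.05   0.045  0.008]
fixture xyz of TCP (vs C0) [  0.44 116.28  44.17] force fix [-0.06 -0.08 -2.55]
[634.95774198 207.23909155  43.86479599] [-1.56838064e+00 -3.27889566e-04 -1.47594535e+00]
```

Emit:
play_rows(
  steps="0.004 0.0007 0 0 0 0 0;0.008 0.0007 0 0 0 0 0;0.012 0.0007 0 0 0 0 0;0.015 0.0007 0 0 0 0 0;0.018 0.0007 0 0 0 0 0;0.018 0.0007 0 0 0 0 0",
)

```text
time_s: 6.9
position: [636.7, 189.0, 43.1]
orientation: [-1.568, -0.0, -1.476]
ft_force: [-0.1, 0.2, -2.9]
gripper_width: 25.6
```

```bash
python3 - <<'E'
from h import *
avg(3);d=cam('wrist'); save(d,'w5.png',(200,320,320,384),6)
d=cam('scene'); save(d,'s5.png',(230,140,350,220),6)
E
```

```text
t 7.0 pos [636.68 189.21  43.17] sd [0.01 0.12 0.03] rpy [-1.5684e+00 -3.0000e-04 -1.4761e+00] f [-0.01  0.38 -2.44] tq [-0.039  0.06  -0.015]
fixture xyz of TCP (vs C0) [ 0.28 98.05 43.17] force fix [ 0.02  0.38 -2.44]
```

View pics/w5.png

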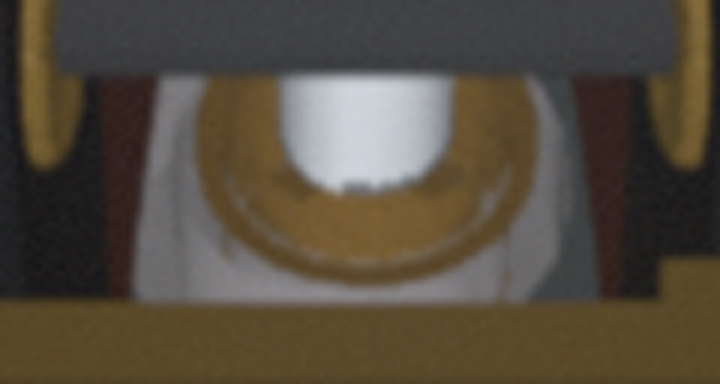

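Emit:
play_rows(
  steps="0.001 0 0 0 0 0 0;0.002 0 0 0 0 0 0;0.003 0 0 0 0 0 0;0.004 0 0 0 0 0 0",
)

```text
time_s: 7.6
position: [637.0, 185.4, 43.2]
orientation: [-1.568, -0.0, -1.476]
ft_force: [0.3, 0.1, -2.6]
gripper_width: 25.3
```

Emit:
play_rows(
  steps="0.001 0 0 0 0 0 0;0.0015 0 0 0 0 0 0;0.002 0 0 0 0 0 0",
)

```text
time_s: 7.98
position: [637.2, 183.4, 43.2]
orientation: [-1.568, -0.0, -1.476]
ft_force: [-0.4, 1.4, -2.1]
gripper_width: 25.5
```

Emit:
play_rows(
  steps="0.0008 0 0 0 0 0 0;0.0015 0 0 0 0 0 0;0.002 0 0 0 0 0 0",
)

```text
time_s: 8.35
position: [637.4, 182.8, 43.3]
orientation: [-1.568, 0.002, -1.476]
ft_force: [-1.3, 8.5, -3.1]
gripper_width: 25.5
```

```bash
python3 - <<'E'
from h import *
avg(3)
E
```

```text
t 8.45 pos [637.41 182.84  43.32] sd [0.01 0.02 0.  ] rpy [-1.5679  0.0017 -1.4763] f [-1.25  7.63 -2.65] tq [1.355e+00 2.400e-01 1.000e-03]
fixture xyz of TCP (vs C0) [ 0.4  91.64 43.32] force fix [-0.52  7.72 -2.65]
```

```bash
python3 - <<'E'
from h import *
from scipy.optimize import least_squares
d=pickle.load(open('w1.pkl','rb'));f=d['frame'].astype(int)
F=R.from_euler('z',YAW); ctr=np.array([642.05,91.22,0])
def plane(uv,yf):
    uv=np.atleast_2d(uv).astype(float)
    r=np.stack([(uv[:,0]-d['cx'])/d['fx'],(uv[:,1]-d['cy'])/d['fy'],np.ones(len(uv))],-1)@Rc(d).T
    r=F.inv().apply(r); p=F.inv().apply(np.array(d['position'])-ctr)
    return (p+r*((yf-p[1])/r[:,1])[:,None])[:,[0,2]]
def cf(w,rad=None):
    s=least_squares(lambda q:np.hypot(w[:,0]-q[0],w[:,1]-q[1])-(rad or q[2]),[0,62,20],loss='soft_l1'); return s.x.round(2),np.abs(s.fun).mean().round(2)
g=cv2.resize(f.astype(np.uint8),None,fx=4,fy=4,interpolation=cv2.INTER_CUBIC).astype(int)
def con(mask):
    k=max(cv2.findContours(mask.astype(np.uint8),cv2.RETR_EXTERNAL,cv2.CHAIN_APPROX_NONE)[0],key=len)[:,0]; return (k+.5)/4-.5
win=np.zeros(g.shape[:2],bool);win[420:660,900:1200]=1
rb=g[...,0]-g[...,2]
br=win&(rb>25); k=con(br)
for y in(20,): print('brass',cf(plane(k,y)),cf(plane(k,y),20))
# ring: left/bottom arc only
rg=win&((g.sum(2)>300)|(rb>15)); k2=con(rg)
a=np.degrees(np.arctan2(k2[:,1]-136,k2[:,0]-261))   # image angle, 90=down
for lo,hi in((-360,360),(20,200),(30,240)):
    aa=np.where(a<-90,a+360,a); s=k2[(aa>lo)&(aa<hi)]
    for y in (15,16): print('ring',lo,hi,y,len(s),cf(plane(s,y)),cf(plane(s,y),27))
for kk in range(0,len(k2),40): print(k2[kk].round(1),end=' ')
E
```

```text
brass (array([ 2.92, 61.74, 20.67]), np.float64(0.45)) (array([ 2.92, 61.79, 20.  ]), np.float64(0.71))
ring -360 360 15 681 (array([-0.67, 62.14, 27.25]), np.float64(0.61)) (array([-0.67, 62.17, 20.  ]), np.float64(0.67))
ring -360 360 16 681 (array([-0.68, 63.09, 27.11]), np.float64(0.6)) (array([-0.68, 63.11, 20.  ]), np.float64(0.63))
ring 20 200 15 306 (array([-0.36, 62.98, 26.78]), np.float64(0.25)) (array([-0.25, 62.73, 20.  ]), np.float64(0.25))
ring 20 200 16 306 (array([-0.37, 63.92, 26.64]), np.float64(0.25)) (array([-0.18, 63.52, 20.  ]), np.float64(0.26))
ring 30 240 15 355 (array([-6.000e-02,  6.217e+01,  2.745e+01]), np.float64(0.31)) (array([-0.47, 62.56, 20.  ]), np.float64(0.36))
ring 30 240 16 355 (array([-6.000e-02,  6.312e+01,  2.731e+01]), np.float64(0.3)) (array([-0.35, 63.39, 20.  ]), np.float64(0.33))
[262.4 112.1] [253.1 112.6] [243.1 116.6] [234.1 124.9] [231.4 134.9] [232.9 144.9] [241.9 153.4] [251.9 157.1] [261.9 158.4] [271.9 156.6] [281.9 152.6] [289.9 143.9] [289.9 133.9] [288.1 124.1] [288.1 127.9] [282.6 118.1] [272.6 113.1] [262.6 112.1]
```

Emit:
play_rows(
  steps="0.001 0.0005 0 0 0 0 0;0.001 0.001 0 0 0 0 0;0.001 0.0012 0 0 0 0 0;0.001 0.0012 0 0 0 0 0",
)

```text
time_s: 8.95
position: [637.5, 183.0, 42.3]
orientation: [-1.568, 0.003, -1.476]
ft_force: [-1.1, 5.3, -2.6]
gripper_width: 25.7
```

```bash
python3 - <<'E'
from h import *
avg(3)
E
```

```text
t 9.05 pos [637.51 182.94  42.34] sd [0.01 0.01 0.01] rpy [-1.5675  0.0029 -1.4762] f [-1.22  5.97 -2.16] tq [ 0.893  0.265 -0.059]
fixture xyz of TCP (vs C0) [ 0.52 91.74 42.34] force fix [-0.65  6.05 -2.16]
```

Emit:
play_rows(
  steps="0.001 0.0004 0 0 0 0 0;0.001 0.0008 0 0 0 0 0;0.001 0.0011 0 0 0 0 0;0.001 0.0011 0 0 0 0 0",
)

```text
time_s: 9.55
position: [637.5, 181.6, 41.1]
orientation: [-1.568, 0.002, -1.476]
ft_force: [-0.4, 0.3, -2.0]
gripper_width: 25.7
```

```bash
python3 - <<'E'
from h import *
avg(3)
E
```

```text
t 9.65 pos [637.58 181.63  41.16] sd [0.03 0.03 0.02] rpy [-1.5677  0.0026 -1.4763] f [-0.38  0.42 -2.24] tq [-0.046  0.06   0.016]
fixture xyz of TCP (vs C0) [ 0.46 90.43 41.16] force fix [-0.34  0.46 -2.24]
```

Emit:
play_rows(
  steps="0.001 0 0 0 0 0 0;0.002 0 0 0 0 0 0;0.003 0 0 0 0 0 0;0.004 0 0 0 0 0 0",
)

```text
time_s: 10.15
position: [638.0, 177.6, 41.2]
orientation: [-1.568, 0.003, -1.476]
ft_force: [-0.5, 0.7, -2.3]
gripper_width: 25.3
```

```bash
python3 - <<'E'
from h import *
avg(3)
E
```

```text
t 10.25 pos [637.97 177.53  41.16] sd [0.03 0.05 0.02] rpy [-1.5677  0.0026 -1.4764] f [-0.28  0.25 -2.53] tq [-0.047  0.048  0.001]
fixture xyz of TCP (vs C0) [ 0.46 86.31 41.16] force fix [-0.26  0.28 -2.53]
```

Emit:
play_rows(
  steps="0.0015 0 0 0 0 0 0;0.003 0 0 0 0 0 0;0.0045 0 0 0 0 0 0;0.006 0 0 0 0 0 0;0.0075 0 0 0 0 0 0;0.009 0 0 0 0 0 0",
)

```text
time_s: 11.0
position: [638.8, 168.5, 41.1]
orientation: [-1.568, 0.003, -1.476]
ft_force: [-0.2, 0.1, -2.2]
gripper_width: 25.2
```

```bash
python3 - <<'E'
from h import *
avg(3)
E
```

```text
t 11.1 pos [638.84 168.4   41.14] sd [0.01 0.08 0.01] rpy [-1.5677  0.0026 -1.4766] f [-0.3  -0.09 -2.42] tq [-0.025  0.059  0.001]
fixture xyz of TCP (vs C0) [ 0.46 77.13 41.14] force fix [-0.3  -0.07 -2.42]
```

Emit:
play_rows(
  steps="0.002 0 0 0 0 0 0;0.004 0 0 0 0 0 0;0.006 0 0 0 0 0 0;0.008 0 0 0 0 0 0;0.010 0 0 0 0 0 0;0.012 0 0 0 0 0 0;0.0135 0 0 0 0 0 0",
)

```text
time_s: 11.98
position: [640.1, 154.8, 41.1]
orientation: [-1.568, 0.003, -1.477]
ft_force: [-0.1, 0.8, -2.2]
gripper_width: 25.6
```

```bash
python3 - <<'E'
from h import *
avg(3);d=cam('wrist'); save(d,'w6.png')
d=cam('scene'); save(d,'s6.png',(230,140,350,220),6)
E
```

```text
t 12.07 pos [640.13 154.76  41.11] sd [0.01 0.08 0.01] rpy [-1.5677  0.0026 -1.4768] f [-0.06 -0.27 -2.4 ] tq [-0.06   0.042 -0.007]
fixture xyz of TCP (vs C0) [ 0.46 63.43 41.11] force fix [-0.09 -0.26 -2.4 ]
```

View pics/s6.png

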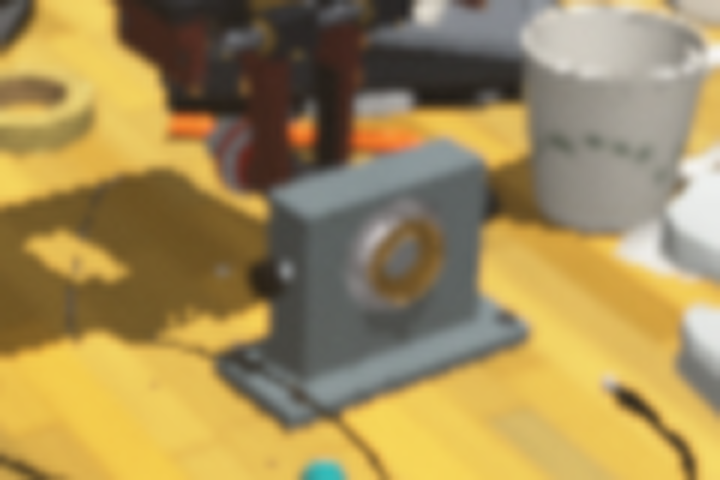

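The scene crop shows the steel plug inside the brass bore at (400,255) in the crop. I'll approach the collar seat gently.

Emit:
play_rows(
  steps="0.001 0 0 0 0 0 0;0.002 0 0 0 0 0 0;0.003 0 0 0 0 0 0;0.0035 0 0 0 0 0 0;0.0035 0 0 0 0 0 0",
)

```text
time_s: 12.8
position: [640.4, 151.8, 41.1]
orientation: [-1.568, 0.003, -1.477]
ft_force: [-0.9, 3.0, -1.6]
gripper_width: 25.3
```

Emit:
play_rows(
  steps="0.0006 0 0 0 0 0 0;0.0012 0 0 0 0 0 0;0.0012 0 0 0 0 0 0",
)

```text
time_s: 13.18
position: [640.4, 151.7, 41.1]
orientation: [-1.568, 0.004, -1.477]
ft_force: [-1.2, 7.9, -3.7]
gripper_width: 25.7
```

```bash
python3 - <<'E'
from h import *
avg(3);d=cam('wrist'); save(d,'w7.png',(180,230,340,384),4)
E
```

```text
t 13.28 pos [640.35 151.75  41.09] sd [0.01 0.01 0.01] rpy [-1.5677  0.0044 -1.4768] f [-1.37  7.92 -3.18] tq [1.2   0.249 0.068]
fixture xyz of TCP (vs C0) [ 0.39 60.41 41.09] force fix [-0.62  8.01 -3.18]
```

View pics/w7.png

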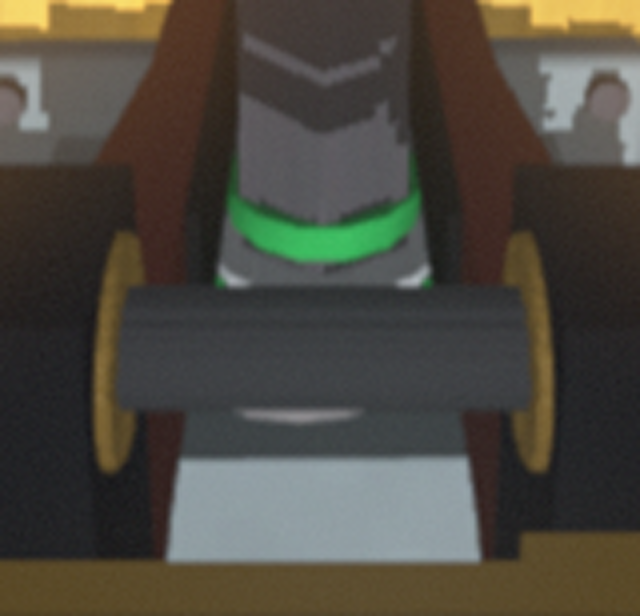

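Emit:
play_rows(
  steps="0.0015 0 0 0 0 0 0;0.002 0 0 0 0 0 0;0.002 0 0 0 0 0 0",
)

```text
time_s: 13.7
position: [640.4, 151.7, 41.1]
orientation: [-1.567, 0.007, -1.477]
ft_force: [-0.9, 10.5, -3.5]
gripper_width: 25.6
```

```bash
python3 - <<'E'
from h import *
avg(3);d=cam('top'); save(d,'t7.png',(200,120,300,200),7);pickle.dump(d,open('t7.pkl','wb'))
E
```

```text
t 13.8 pos [640.34 151.74  41.11] sd [0.01 0.01 0.01] rpy [-1.5674  0.0067 -1.4768] f [-1.23 10.75 -3.37] tq [1.905 0.315 0.06 ]
fixture xyz of TCP (vs C0) [ 0.38 60.41 41.11] force fix [-0.21 10.82 -3.37]
```

View pics/t7.png

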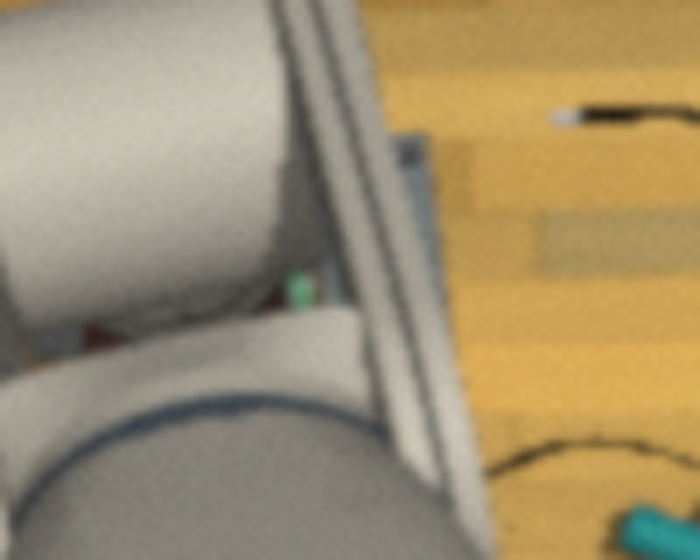

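```bash
python3 - <<'E'
from h import *
f=lambda Y,z:np.r_[C0+R.from_euler('z',YAW).apply([0.46,Y,0])[:2],z]
OR=[-1.568,0.0,-np.pi/2+YAW]
go(f(61,41.15),[-1.568,.0026,-1.4768]);go(f(64,41.15),[-1.568,.0026,-1.4768]);go(f(78,41.15),[-1.568,.0026,-1.476]);go(f(115,41.15),OR)
E
```

```text
shift [-0.0006 -0.      0.0001] rot [-0.03  0.   -0.23]
shift [-0.0036 -0.      0.0001] rot [-0.03  0.   -0.23]
shift [-0.0176  0.0001  0.0001] rot [-0.03 -0.04 -0.23]
shift [-0.0546  0.0003  0.    ] rot [-0.03 -0.04 -0.38]
```

Emit:
play_rows(
  steps="-0.0006 0 0.0001 0 0 -0.23 0;-0.0036 0 0.0001 0 0 -0.23 0;-0.0076 0 0.0001 0 0 -0.23 0;-0.0116 0 0.0001 0 0 -0.23 0;-0.0156 0 0.0001 0 0 -0.23 0;-0.0196 0.0001 0.0001 0 -0.04 -0.23 0;-0.0246 0.0001 0.0001 0 -0.04 -0.25 0;-0.0306 0.0002 0 0 -0.04 -0.3 0;-0.0366 0.0002 0 0 -0.04 -0.35 0;-0.0426 0.0003 0 0 -0.04 -0.38 0;-0.0486 0.0003 0 0 -0.04 -0.38 0;-0.0546 0.0003 0 0 -0.04 -0.38 0;-0.0546 0.0003 0 0 -0.04 -0.38 0",
)

```text
time_s: 15.48
position: [635.2, 206.6, 41.2]
orientation: [-1.567, 0.0, -1.476]
ft_force: [-0.8, -0.4, -2.2]
gripper_width: 25.2
```

```bash
python3 - <<'E'
from h import *
avg(3);d=cam('wrist'); save(d,'w8.png')
E
```

```text
t 15.57 pos [635.18 206.33  41.15] sd [0.02 0.2  0.01] rpy [-1.5674  0.     -1.4758] f [-0.88 -0.19 -2.22] tq [-0.057  0.069 -0.029]
fixture xyz of TCP (vs C0) [  0.41 115.23  41.15] force fix [-0.89 -0.11 -2.22]
```

View pics/w8.png

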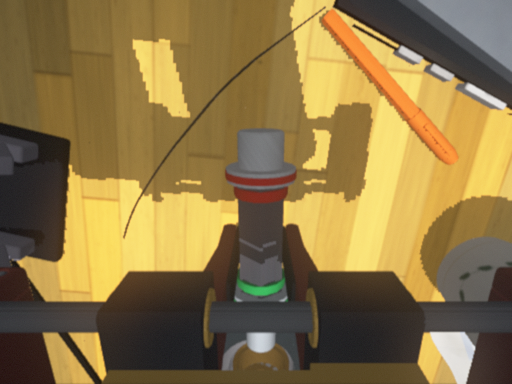

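```bash
python3 - <<'E'
from h import *
f=lambda Y,z:np.r_[C0+R.from_euler('z',YAW).apply([0.43,Y,0])[:2],z]
OR=[-1.5674,0.0,-np.pi/2+YAW]
for Y,z in((115,140),(-101,140),(-101,41.15)): print(f(Y,z).round(1));go(f(Y,z),OR)
E
```

```text
[635.2 206.1 140. ]
shift [-0.0001 -0.0988  0.0004] rot [ 0.   -0.01  0.  ]
[655.7  -8.9 140. ]
shift [ 0.2159 -0.0988  0.0004] rot [ 0.   -0.01  0.  ]
[655.7  -8.9  41.2]
shift [2.159e-01 0.000e+00 1.000e-04] rot [ 0.   -0.01  0.  ]
```

Emit:
play_rows(
  steps="0 -0.04 0 0 0 0 0;0 -0.08 0 0 0 0 0;0 -0.0988 0 0 0 0 0;0 -0.0988 0 0 0 0 0;0.05 -0.0988 0.0001 0 0 0 0;0.1 -0.0988 0.0001 0 0 0 0;0.15 -0.0988 0.0001 0 0 0 0;0.2 -0.0988 0.0001 0 0 0 0;0.2159 -0.0988 0.0001 0 0 0 0;0.2159 -0.0988 0.0001 0 0 0 0;0.2159 -0.07 0.0001 0 0 0 0;0.2159 -0.04 0.0001 0 0 0 0;0.2159 -0.015 0.0001 0 0 0 0;0.2159 0 0.0001 0 0 0 0;0.2159 0 0.0001 0 0 0 0",
)

```text
time_s: 17.5
position: [654.7, -7.8, 39.8]
orientation: [-1.57, 0.0, -1.475]
ft_force: [-0.5, -0.6, -2.0]
gripper_width: 25.3
```

```bash
python3 - <<'E'
from h import *
avg(4);d=cam('wrist'); save(d,'w9.png');pickle.dump(d,open('w9.pkl','wb'))
d=cam('scene'); save(d,'s9.png',(200,120,360,240),4)
E
```

```text
t 17.65 pos [655.75  -8.2   41.17] sd [0.71 0.28 0.88] rpy [-1.5677e+00  1.0000e-04 -1.4754e+00] f [ 0.28 -0.33 -2.2 ] tq [-0.038  0.014  0.019]
fixture xyz of TCP (vs C0) [   0.58 -100.28   41.17] force fix [ 0.25 -0.36 -2.2 ]
```

View pics/w9.png

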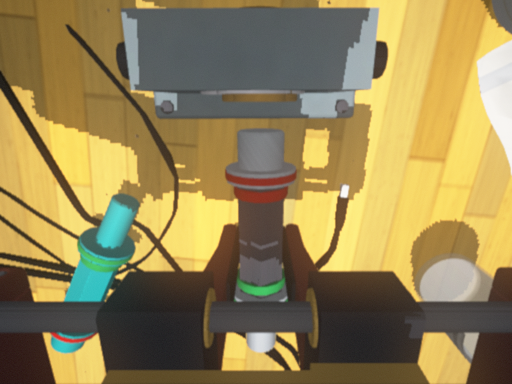

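View pics/s9.png

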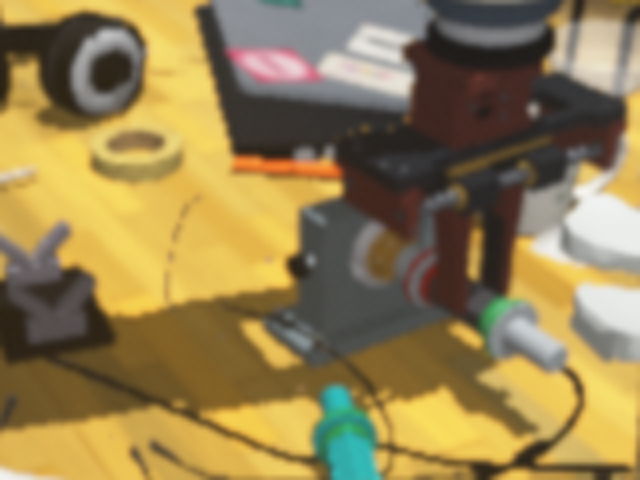

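```bash
python3 - <<'E'
from h import *
avg(3)
f=lambda Y,z:np.r_[C0+R.from_euler('z',YAW).apply([0.43,Y,0])[:2],z]
OR=[-1.5677,0.0,-np.pi/2+YAW-0.0005]
go(f(-88,41.12),OR)
E
```

```text
t 17.85 pos [656.44  -8.93  42.22] sd [0.09 0.06 0.09] rpy [-1.5658e+00 -2.0000e-04 -1.4762e+00] f [-0.59  0.46 -2.41] tq [-0.067  0.082  0.025]
fixture xyz of TCP (vs C0) [   1.2  -101.07   42.22] force fix [-0.54  0.51 -2.41]
shift [-0.0131  0.001  -0.0007] rot [-0.1   0.02  0.01]
```

Emit:
play_rows(
  steps="-0.003 0.001 -0.0007 0 0 0 0;-0.006 0.001 -0.0007 0 0 0 0;-0.009 0.001 -0.0007 0 0 0 0;-0.0115 0.001 -0.0007 0 0 0 0;-0.0131 0.001 -0.0007 0 0 0 0;-0.0131 0.001 -0.0007 0 0 0 0",
)

```text
time_s: 18.6
position: [654.3, 4.1, 41.0]
orientation: [-1.566, -0.0, -1.476]
ft_force: [-0.2, 0.3, -2.3]
gripper_width: 25.2
```

```bash
python3 - <<'E'
from h import *
avg(4)
f=lambda Y,z:np.r_[C0+R.from_euler('z',YAW).apply([0.43,Y,0])[:2],z]
OR=[-1.5677,0.0,-np.pi/2+YAW-0.0005]
go(f(-85,41.12),OR)
d=cam('wrist'); save(d,'w10.png',(200,60,320,200),5)
E
```

```text
t 18.75 pos [654.37   4.    41.07] sd [0.01 0.08 0.01] rpy [-1.5660e+00 -2.0000e-04 -1.4762e+00] f [-0.21  0.18 -2.36] tq [-0.04   0.047 -0.005]
fixture xyz of TCP (vs C0) [  0.36 -88.    41.07] force fix [-0.2   0.2  -2.36]
shift [-0.0031 -0.      0.0001] rot [-0.1   0.01  0.01]
```

View pics/w10.png

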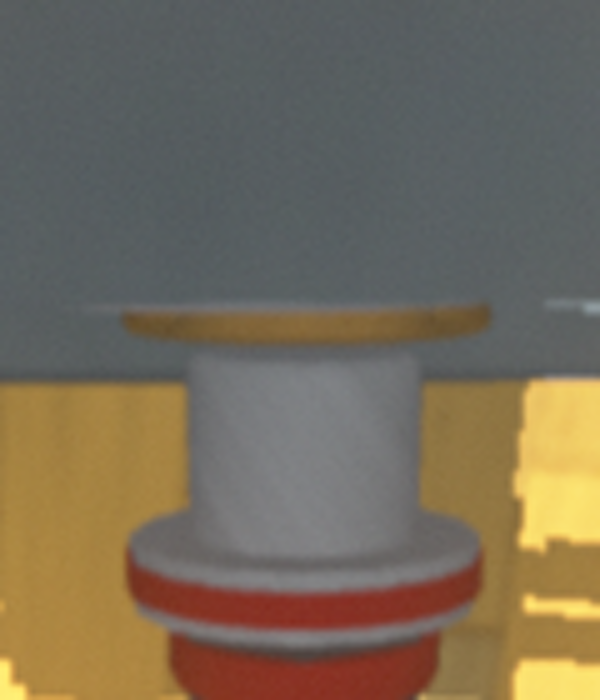

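Emit:
play_rows(
  steps="-0.001 0 0.0002 0 0 0 0;-0.002 0 0.0002 0 0 0 0;-0.003 0 0.0002 0 0 0 0;-0.004 0 0.0002 0 0 0 0",
)

```text
time_s: 19.3
position: [654.2, 8.0, 41.1]
orientation: [-1.566, -0.0, -1.476]
ft_force: [-0.6, -1.0, -2.8]
gripper_width: 25.3
```

Emit:
play_rows(
  steps="-0.0008 0 0 0 0 0 0;-0.0016 0 0 0 0 0 0;-0.0016 0 0 0 0 0 0",
)

```text
time_s: 19.68
position: [654.0, 9.6, 41.1]
orientation: [-1.566, -0.0, -1.476]
ft_force: [-0.4, 0.5, -3.2]
gripper_width: 25.6
```

Emit:
play_rows(
  steps="-0.0008 0 0 0 0 0 0;-0.0016 0 0 0 0 0 0;-0.0022 0 0 0 0 0 0;-0.0022 0 0 0 0 0 0",
)

```text
time_s: 20.18
position: [653.8, 11.9, 41.1]
orientation: [-1.566, -0.0, -1.476]
ft_force: [-0.6, -0.2, -3.0]
gripper_width: 25.7
```

Emit:
play_rows(
  steps="-0.0006 0 0 0 0 0 0;-0.0011 0 0 0 0 0 0;-0.0011 0 0 0 0 0 0",
)

```text
time_s: 20.55
position: [653.8, 12.5, 41.1]
orientation: [-1.566, -0.001, -1.476]
ft_force: [0.5, -4.8, -3.9]
gripper_width: 25.0
```

```bash
python3 - <<'E'
from h import *
avg(3)
E
```

```text
t 20.65 pos [653.83  12.49  41.14] sd [0.01 0.02 0.01] rpy [-1.5659e+00 -8.0000e-04 -1.4762e+00] f [ 0.47 -4.87 -2.48] tq [-0.846 -0.018  0.005]
fixture xyz of TCP (vs C0) [  0.63 -79.5   41.14] force fix [ 0.01 -4.89 -2.48]
```

Emit:
play_rows(
  steps="-0.0009 0 0 0 0 0 0;-0.0013 0 0 0 0 0 0;-0.0014 0 0 0 0 0 0;-0.0014 0 0 0 0 0 0;-0.0014 0 0 0 0 0 0",
)

```text
time_s: 21.28
position: [653.9, 12.6, 41.2]
orientation: [-1.566, -0.002, -1.476]
ft_force: [0.7, -8.7, -2.3]
gripper_width: 25.3
```

```bash
python3 - <<'E'
from h import *
avg(3);d=cam('wrist'); save(d,'w11.png',(200,60,320,200),5)
E
```

```text
t 21.38 pos [653.89  12.59  41.24] sd [0.02 0.01 0.01] rpy [-1.5657 -0.0023 -1.476 ] f [ 0.74 -8.88 -2.2 ] tq [-1.631  0.026  0.034]
fixture xyz of TCP (vs C0) [  0.7  -79.41  41.24] force fix [-0.11 -8.91 -2.2 ]
```

View pics/w11.png

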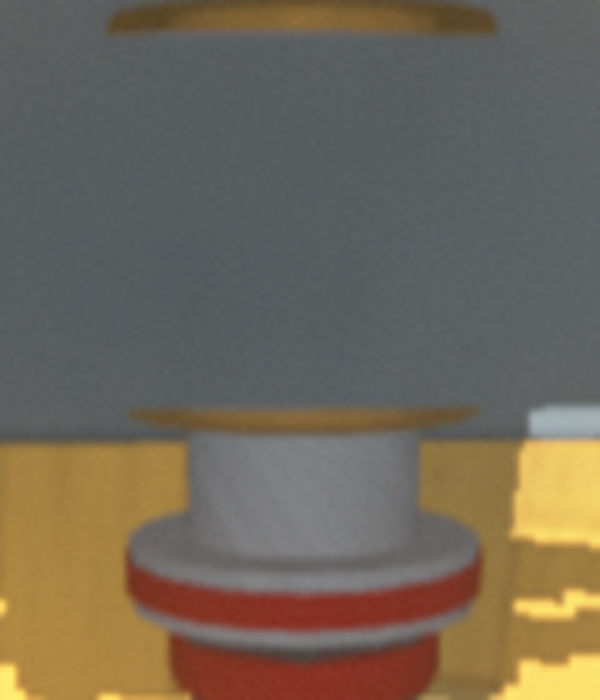

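The NO-GO plug is in the recess and stopped. About 14 of its 20 mm still shows between flange (row 425) and collar (row 530). I'll hold it steady near 8 N.

Emit:
play_rows(
  steps="-0.0013 0 0 0 0 0.1 0;-0.0013 0 0 0 0 0.1 0;-0.0013 0 0 0 0 0.1 0;-0.0013 0 0 0 0 0.1 0;-0.0013 0 0 0 0 0.1 0;-0.0013 0 0 0 0 0.1 0;-0.0013 0 0 0 0 0.1 0;-0.0013 0 0 0 0 0.1 0;-0.0013 0 0 0 0 0.1 0;-0.0013 0 0 0 0 0.1 0;-0.0013 0 0 0 0 0.1 0;-0.0013 0 0 0 0 0.1 0",
)

```text
time_s: 22.92
position: [653.9, 12.6, 41.3]
orientation: [-1.566, -0.002, -1.476]
ft_force: [0.4, -9.3, -2.4]
gripper_width: 25.6
```

```bash
python3 - <<'E'
from h import *
avg(3)
f=lambda Y,z:np.r_[C0+R.from_euler('z',YAW).apply([0.6,Y,0])[:2],z]
OR=[-1.5677,0.0,-np.pi/2+YAW-0.0005]
go(f(-80.5,41.15),OR);go(f(-105,41.15),OR);go(f(-105,140),OR)
E
```

```text
t 23.02 pos [653.89  12.57  41.29] sd [0.01 0.01 0.01] rpy [-1.5656 -0.0021 -1.4758] f [ 0.68 -8.99 -2.21] tq [-1.602 -0.028  0.043]
fixture xyz of TCP (vs C0) [  0.69 -79.42  41.29] force fix [-0.18 -9.02 -2.21]
shift [ 0.0011  0.0001 -0.0001] rot [-0.12  0.04  0.12]
shift [ 0.0256  0.0002 -0.0001] rot [-0.12  0.04  0.12]
shift [ 0.0258 -0.0987  0.0004] rot [-0.12  0.04  0.12]
```

Emit:
play_rows(
  steps="-0.0011 0 0 0 0 0.1 0;-0.0011 0 0 0 0 0.1 0;-0.0011 0 0 0 0 0.1 0;-0.0011 0 0 0 0 0.1 0;-0.0011 0 0 0 0 0.1 0;-0.0011 0 0 0 0 0.1 0;-0.0011 0 0 0 0 0.1 0;-0.0011 0 0 0 0 0.1 0;-0.0011 0 0 0 0 0.1 0;-0.0011 0 0 0 0 0.1 0;-0.0011 0 0 0 0 0.1 0;-0.0011 0 0 0 0 0.1 0;-0.0011 0 0 0 0 0.1 0;-0.0011 0 0 0 0 0.1 0",
)

```text
time_s: 24.78
position: [653.9, 12.6, 41.3]
orientation: [-1.566, -0.002, -1.476]
ft_force: [0.6, -7.5, -2.6]
gripper_width: 25.3
```

```bash
python3 - <<'E'
from h import *
avg(4)
f=lambda Y,z:np.r_[C0+R.from_euler('z',YAW).apply([0.6,Y,0])[:2],z]
OR=[-1.5677,0.0,-np.pi/2+YAW-0.0005]
go(f(-80.5,41.15),OR);go(f(-105,41.15),OR);go(f(-105,140),OR)
E
```

```text
t 24.93 pos [653.91  12.56  41.32] sd [0.01 0.01 0.01] rpy [-1.5655 -0.0017 -1.4756] f [ 0.22 -7.16 -2.8 ] tq [-1.455 -0.054  0.049]
fixture xyz of TCP (vs C0) [  0.71 -79.43  41.32] force fix [-0.46 -7.15 -2.8 ]
shift [ 0.0011  0.0002 -0.0001] rot [-0.13  0.05  0.1 ]
shift [ 0.0256  0.0002 -0.0001] rot [-0.13  0.05  0.1 ]
shift [ 0.0257 -0.0986  0.0004] rot [-0.13  0.05  0.1 ]
```

Emit:
play_rows(
  steps="0.0011 0.0002 -0.0001 -0.1 0 0.1 0;0.004 0.0002 -0.0001 -0.1 0 0.1 0;0.008 0.0002 -0.0001 -0.1 0 0.1 0;0.012 0.0002 -0.0001 -0.1 0 0.1 0;0.018 0.0002 -0.0001 -0.1 0 0.1 0;0.0256 0.0002 -0.0001 -0.1 0 0.1 0;0.0256 -0.03 0 -0.1 0 0.1 0;0.0257 -0.07 0.0004 -0.1 0 0.1 0;0.0257 -0.0986 0.0004 -0.1 0 0.1 0;0.0257 -0.0986 0.0004 -0.1 0 0.1 0",
)

```text
time_s: 26.18
position: [658.0, -13.4, 142.4]
orientation: [-1.562, -0.001, -1.476]
ft_force: [-0.4, -0.4, -2.8]
gripper_width: 25.4
```

```bash
python3 - <<'E'
from h import *
avg(3)
O=[-1.5693,-0.0001,-1.7248]
go([443.8,197.7,140],O);go([443.8,197.7,75],O)
E
```

```text
t 26.27 pos [656.77 -13.23 140.67] sd [0.97 0.11 1.34] rpy [-1.5653e+00 -2.0000e-04 -1.4759e+00] f [-0.03 -0.3  -3.1 ] tq [-0.037  0.059 -0.023]
fixture xyz of TCP (vs C0) [   1.12 -105.38  140.67] force fix [-0.05 -0.3  -3.1 ]
shift [-0.2299 -0.0013 -0.1909] rot [-0.07 14.27 -0.04]
shift [-0.2299  0.0637 -0.1911] rot [-0.07 14.27 -0.04]
```

Emit:
play_rows(
  steps="-0.03 -0.001 -0.025 0 2 0 0;-0.08 -0.001 -0.066 0 5 0 0;-0.13 -0.0013 -0.108 0 8 0 0;-0.18 -0.0013 -0.15 0 11 0 0;-0.22 -0.0013 -0.182 0 14 0 0;-0.2299 -0.0013 -0.191 0 14.27 0 0;-0.2299 -0.0013 -0.191 0 14.27 0 0;-0.2299 0.03 -0.191 0 14.27 0 0;-0.2299 0.05 -0.191 0 14.27 0 0;-0.2299 0.05 -0.191 0 14.27 0 0;-0.2299 0.05 -0.191 0 14.27 0 0",
)

```text
time_s: 27.65
position: [444.9, 197.2, 88.9]
orientation: [-1.568, 0.001, -1.726]
ft_force: [-1.3, -0.7, -2.5]
gripper_width: 25.4
```

```bash
python3 - <<'E'
from h import *
eyes.get_image('top');eyes.get_image('top');s,m=avg(3)
O=[-1.5693,-0.0001,-1.7248]
go([443.8,197.7,50],O);go([443.8,197.7,39.1],O)
d=cam('wrist'); save(d,'w12.png')
E
```

```text
t 27.85 pos [444.74 197.64  89.39] sd [0.13 0.07 0.01] rpy [-1.5668e+00  1.6000e-03 -1.7253e+00] f [ 0.17 -0.35 -2.52] tq [-0.057  0.06   0.017]
fixture xyz of TCP (vs C0) [-190.    124.62   89.39] force fix [ 0.13 -0.36 -2.52]
shift [ 0.0002  0.0394 -0.0009] rot [-0.14 -0.02 -0.1 ]
shift [ 0.0002  0.0503 -0.001 ] rot [-0.14 -0.02 -0.1 ]
```

View pics/w12.png

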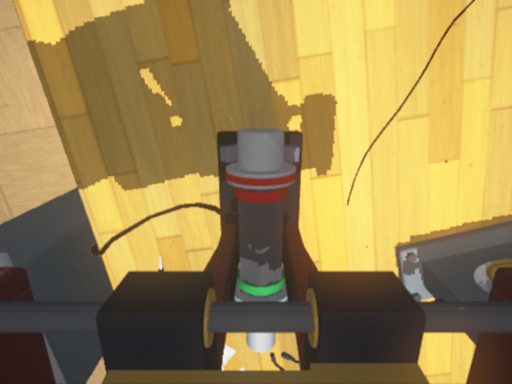

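Emit:
play_rows(
  steps="0.0002 0.012 -0.0009 -0.14 0 -0.1 0;0.0002 0.024 -0.0009 -0.14 0 -0.1 0;0.0002 0.034 -0.0009 -0.14 0 -0.1 0;0.0002 0.042 -0.0009 -0.14 0 -0.1 0;0.0002 0.045 -0.0009 -0.14 0 -0.1 0;0.0002 0.045 -0.0009 -0.14 0 -0.1 0",
)

```text
time_s: 28.65
position: [443.6, 197.7, 44.1]
orientation: [-1.57, -0.0, -1.725]
ft_force: [0.0, -0.1, -2.7]
gripper_width: 25.6
```

```bash
python3 - <<'E'
from h import *
s,m=avg(3)
O=[-1.5693,-0.0001,-1.7248]
go([443.8,197.7,39.1],O)
E
```

```text
t 28.75 pos [443.74 197.77  44.31] sd [0.11 0.04 0.17] rpy [-1.5694e+00 -2.0000e-04 -1.7249e+00] f [ 0.06 -0.34 -2.74] tq [-0.053  0.048  0.035]
fixture xyz of TCP (vs C0) [-190.98  124.84   44.31] force fix [ 0.03 -0.35 -2.74]
shift [ 0.0001  0.0054 -0.0001] rot [-0.01 -0.01 -0.01]
```

Emit:
play_rows(
  steps="0 0.002 0 0 0 0 0;0 0.004 0 0 0 0 0;0 0.0052 0 0 0 0 0;0 0.0054 0 0 0 0 0;0 0.0054 0 0 0 0 0",
)

```text
time_s: 29.38
position: [443.9, 197.8, 39.1]
orientation: [-1.569, 0.0, -1.725]
ft_force: [-0.8, -0.1, -1.2]
gripper_width: 25.4
```

```bash
python3 - <<'E'
from h import *
s,m=avg(3)
E
```

```text
t 29.48 pos [443.89 197.82  39.13] sd [0.01 0.01 0.01] rpy [-1.5691  0.     -1.725 ] f [-0.18 -0.   -1.61] tq [-0.056  0.12  -0.001]
fixture xyz of TCP (vs C0) [-190.82  124.88   39.13] force fix [-0.18  0.01 -1.61]
```

Emit:
play_rows(
  steps="0 0.0003 0 0 0 0 0;0 0.0003 0 0 0 0 0.03;0 0.0003 0 0 0 0 0.036;0 0.0003 0 0 0 0 0.05;0 0.0003 0 0 0 0 0.07;0 0.0003 0 0 0 0 0.07;0 0.0003 0 0 0 0 0.07;0 -0.02 0 0 0 0 0.07;0 -0.05 0 0 0 0 0.07;0 -0.09 0 0 0 0 0.07;0 -0.111 0 0 0 0 0.07;0 -0.111 0 0 0 0 0.07",
)

```text
time_s: 30.98
position: [444.8, 198.3, 151.5]
orientation: [-1.566, 0.002, -1.725]
ft_force: [0.1, 0.5, -0.1]
gripper_width: 70.3
```

```bash
python3 - <<'E'
from h import *
s,m=avg(3);d=cam('wrist'); save(d,'w13.png');pickle.dump(d,open('w13.pkl','wb'))
go([268.9,564,200],[-1.572,0,-0.445])
E
```

```text
t 31.07 pos [443.99 197.98 150.46] sd [0.6  0.26 0.8 ] rpy [-1.5678e+00  8.0000e-04 -1.7250e+00] f [ 0.07  0.62 -0.3 ] tq [-0.072  0.064  0.016]
fixture xyz of TCP (vs C0) [-190.71  125.02  150.46] force fix [ 0.13  0.61 -0.3 ]
shift [-0.3353 -0.0513 -0.2283] rot [-4.000e-02 -7.334e+01  1.000e-02]
```

View pics/w13.png

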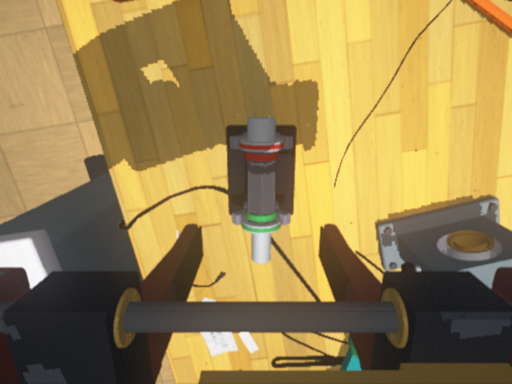

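The gauge is back in the V-rest, red toward the top (262,120) and green at (261,262), as at the start. I'll back the arm away and check from the fixed cameras.

Emit:
play_rows(
  steps="-0.05 -0.051 -0.04 0 -10 0 0.07;-0.1 -0.051 -0.08 0 -20 0 0.07;-0.15 -0.051 -0.11 0 -30 0 0.07;-0.2 -0.051 -0.14 0 -40 0 0.07;-0.25 -0.051 -0.17 0 -50 0 0.07;-0.3 -0.051 -0.2 0 -60 0 0.07;-0.33 -0.051 -0.22 0 -70 0 0.07;-0.335 -0.051 -0.228 0 -73 0 0.07;-0.335 -0.051 -0.228 0 -73 0 0.07;-0.335 -0.051 -0.228 0 -73 0 0.07;-0.335 -0.051 -0.228 0 -73 0 0.07;-0.335 -0.051 -0.228 0 -73 0 0.07",
)

```text
time_s: 32.62
position: [269.6, 563.2, 199.8]
orientation: [-1.571, -0.001, -0.452]
ft_force: [-0.7, -0.7, -0.1]
gripper_width: 70.1
```

```bash
python3 - <<'E'
from h import *
d=cam('top'); save(d,'t14.png'); e=cam('scene'); save(e,'s14.png')
t=pickle.load(open('top0.pkl','rb'));s=pickle.load(open('scene0.pkl','rb'))
for n,a,b in(('t',t,d),('s',s,e)):
    k=np.abs(a['frame'].astype(int)-b['frame']).max(2); k=cv2.medianBlur(k.astype(np.uint8),3)
    v,u=np.nonzero(k>40); cv2.imwrite('pics/d%s.png'%n,np.minimum(k.astype(int)*4,255).astype(np.uint8)); print(len(v))
print(arm.get_state()['time_s'],arm.get_state()['position'])
a=cv2.imread('pics/dt.png');b=cv2.imread('pics/ds.png');c=cv2.imread('pics/t14.png');cv2.imwrite('pics/dd.png',cv2.resize(np.vstack([np.hstack([a,b]),np.hstack([c,cv2.imread('pics/s14.png')])]),(800,600)))
E
```

```text
272
127
32.725 [269.48073536 563.41327373 199.91442164]
```

View pics/dd.png

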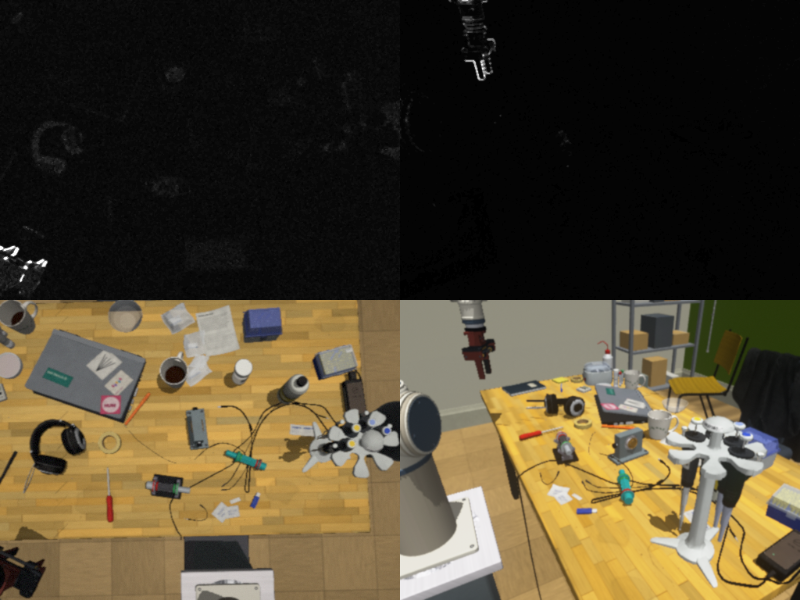

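The only differences from the first pictures are the gripper and tiny specks at the gauge, so nothing else moved. I'm handing the job in.

```bash
python3 -c "
from bench import arm
print(arm.hand_in())"
```

```text
the job is handed in; nothing more can be done
None
```

The bush passed both checks and the job is handed in, with the arm parked clear at about 33 s of the 72 s allowed.

- **GO end:** I entered it from the +y mouth. It first caught on the shoulder at about 8 N, so I lowered it about 2 mm and it slid in freely. I took the collar as home from a hard stop: raising the push from 8 to 10.8 N gave no movement. The gripper hid the collar contact from the wrist camera.
- **NO-GO end:** I entered it squarely from the -y mouth. It stopped on the shoulder at the expected depth, within 0.2 mm. I held it there for about 4 s at 7–9 N and it did not go in.
- **Load on the bush:** the highest reading I saw was about 11 N. Force was read only at the end of each move, so a brief peak in between would not show.
- **Gauge put back:** it lies in its V-rest with the GO end toward -y, as at the start. Comparing the fixed-camera pictures before and after shows only the gripper and a few pixels at the gauge changed. The other things on the table, including the turquoise look-alike, did not move.

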